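Restock the display tray of a glass counter showcase

TASK

Restock the glass counter showcase: slide its glass door open, draw the display tray right out from under the front rail onto the counter by its pull block, and stand every loose jar and bottle upright in the middle of a marked square on the tray, one to a square: the low jars in the row on the customers' side (the far row), the taller bottles in the row behind them, nearest you (how many there are varies). Then slide the loaded tray back fully home under the front rail, with all pieces still on their squares, and slide the door fully shut; leave the calculator, the tape and the pen pot alone.

Things in the scene. Friction and masses are not known exactly. Their poses are not given: they have to be found in the camera images.
- case: Glass counter showcase, aluminium edges, fixed; 520 wide (y), 207 deep (x), 89 high. No floor: the counter runs on inside. Origin: counter level, middle of the foot of its sloping front (the sliding-door side, facing the robot); x points into the case to the customers' side, y left as the robot sees it, z up. A divider at y = 0 makes two bays; the right one has a fixed pane, its stock not part of the job.
- bay (a point): Middle of the left bay's mouth, at counter level, 128.5 mm along +y from the case origin. The bay is clear from case y = 4 to 253 mm, open in front once the pane is moved; inner face of its rear glass at case x = 201.
- rail (a point): Middle of the case's aluminium front rail, at the top of the sloping front, along the whole case: case x 46 to 68 mm, underside 76 and top 89 above the counter; the glass top lies behind it. The tray passes under it. This point: case x = 57, y = 0, 82 above the counter.
- door (a joint): Sliding glass pane (m): 0 = shut over the left bay, 0.25 = fully open, over the right bay. Slides along the case's -y to open, stays where left, needs about 2 N. The pane is 262 wide and slopes, from case x = 0 at 4 above the counter to x = 55 at 76 above it (37 degrees from upright, top away from the robot). May start a little ajar.
- door_pull (a point): Grip point on the pane's pull: an aluminium block at the middle of the pane, 12 wide (y), 36 along the slope, standing 32 out from the pane at right angles to it (up and towards the robot). This point is 20 mm out from the middle of the pane: case x = 12, y = 126 mm less the door's travel, 52 above the counter.
- tray: Loose wooden tray, 130 deep (x), 210 wide (y), 0.45 kg, floor 6 thick, rim 12 high and 4 thick; grey liner with six outlined 52 mm squares, two rows of three. Origin: centre of underside; x as the case's, y left, z up. Starts in the left bay, slides on the counter. Home: origin at case x 126 to 136 mm (pull block then wholly behind the pane; at 136 it touches the rear glass).
- tray_pull (a point): Grip point on the tray's wooden pull block: 9 mm behind the block's outer end, 28 above the counter. The block is 31 long (tray x -95 to -64), 14 wide (y), from 11 to 39 above the counter, in the middle of the tray's robot-side edge. This point is at tray x = -86.
- far0 (a point): Centre of a marked square on the tray floor (6 above the tray's underside): far row (customers' side, tray x = +31 mm), tray y = +66 mm.
- far1 (a point): Centre of a marked square on the tray floor (6 above the tray's underside): far row (customers' side, tray x = +31 mm), tray y = +0 mm.
- far2 (a point): Centre of a marked square on the tray floor (6 above the tray's underside): far row (customers' side, tray x = +31 mm), tray y = -66 mm.
- near0 (a point): Centre of a marked square on the tray floor (6 above the tray's underside): near row (robot's side, behind the far row as customers see it, tray x = -31 mm), tray y = +66 mm.
- near1 (a point): Centre of a marked square on the tray floor (6 above the tray's underside): near row (robot's side, behind the far row as customers see it, tray x = -31 mm), tray y = +0 mm.
- near2 (a point): Centre of a marked square on the tray floor (6 above the tray's underside): near row (robot's side, behind the far row as customers see it, tray x = -31 mm), tray y = -66 mm.
- jar0: Low cream jar, white with a black lid: body 37 diameter, lid 40 diameter, 36 high, 90 g. Origin: centre of its underside, z up. May be absent.
- jar1: Low cream jar, white with a black lid: body 37 diameter, lid 40 diameter, 36 high, 90 g. Origin: centre of its underside, z up. May be absent.
- jar2: Low cream jar, white with a black lid: body 37 diameter, lid 40 diameter, 36 high, 90 g. Origin: centre of its underside, z up. May be absent.
- bottle0: Taller lotion bottle, white with a black cap: body 40 diameter up to 34, shoulder to 41, cap 26 diameter from 41 to 60 high (the top), 110 g. Origin: centre of its underside, z up. May be absent.
- bottle1: Taller lotion bottle, white with a black cap: body 40 diameter up to 34, shoulder to 41, cap 26 diameter from 41 to 60 high (the top), 110 g. Origin: centre of its underside, z up. May be absent.
- bottle2: Taller lotion bottle, white with a black cap: body 40 diameter up to 34, shoulder to 41, cap 26 diameter from 41 to 60 high (the top), 110 g. Origin: centre of its underside, z up. May be absent.
- calculator: Bystander: black pocket calculator 145 x 85 x 14, lying left of the case. Origin: centre of its underside.
- tape: Bystander: roll of tape lying flat, 90 diameter, 24 high, on top of the case over its right bay. Origin: centre of its underside.
- pen_pot: Bystander: steel pot with pens, 72 diameter, 90 high (pens to about 140), right of the case. Origin: centre of its underside.

How it is judged:
By the outcome, as a careful person would: the job done as asked, in the order asked, and still so for the second after the job is handed in, with the robot touching nothing.
Of jar0, jar1, jar2 only 2 to 3 are there at a start; the rules pass over those that are not, and their reading is None.
Of bottle0, bottle1, bottle2 only 2 to 3 are there at a start; the rules pass over those that are not, and their reading is None.
At some moment in a run one of jar0, jar1, jar2, bottle0, bottle1, bottle2 may be knocked a few centimetres aside while the robot is not near it.
It also fails if it takes over 210 s, if anything falls off the work surface, if the arm or the gripper's body presses on something with over 40 N, if the wrist force passes 120 N, or if a joint passes its speed limit or range.

ROBOT

A 6-joint arm with a two-finger parallel gripper is mounted at the origin on the work surface. World frame = base frame: x ahead of the robot, y to its left, z up, the work surface at z = 0. Lengths are in mm, angles in rad, forces in N, time in s.
With the tool pointing down it reaches from about 350 to 775 mm from the base axis. Payload 7.3 kg.
Tool frame: the origin (TCP) lies midway between the tips of the shut fingers; the grasp point (between the pads) lies 19 mm behind it (grasp_offset is the z of the grasp point in the tool frame, in mm); z points along the fingers, y is the direction in which the jaws open and shut (so a half turn about z gives the same grasp; the last joint's range is limited). The gripper opens to 92 mm and grips with 3 to 60 N. Pads are 19 mm wide; open, the fingers measure 130 mm over their backs; the gripper's body (75 mm by 190 mm) begins 47 mm behind the grasp point.
Start: joints at [1.192, 0.342, 1.524, -0, 1.275, -0.146], TCP at [121.103, 510.861, 226.741] pointing down, gripper open.
Joint ranges: [-2.53, 2.53], [-0.77, 2.02], [0.04, 2.7], [-1, 4.14], [0.28, 2.66], [-3.11, 3.11]. Speed limits (rad/s): [2.57, 2.57, 3.14, 3.14, 3.14, 3.14].

INTERFACE

Orientations are given as [roll, pitch, yaw] about the fixed x, y, z axes, in that order (R = Rz(yaw) Ry(pitch) Rx(roll)).
In Python, from plant import get_obs, capture, camera_model, close_job, boxes_of, regions_of, place_of, grasp_offset gives the robot as it stands. The module is installed in compiled form; this text tells all that it offers.
- The arm moves only by the tool send_rows, never from a script. Its argument "targets" is a list that holds one entry, the list of rows, each a list of 7 numbers: the turn, a rotation vector about the tool's x, y, z in degrees, then the shift along the tool's x, y, z in mm, then the closure, from -1 (fully open) to 1 (shut). A call has 1 to 5 rows; each row is the pose to reach, as a shift and turn from the pose commanded when the call began, along the tool's axes at that moment; what a row does not reach only later rows make up. A row lasts 1/12 s, in which the tool goes at most 41.7 mm and 7.16 degrees, less where a joint would pass 70% of its speed; a pose out of reach is approached as far as the arm can. A call with a gripper value outside its range is refused whole. The fingers move at their own pace and stop on an object; the grip force is fixed at half the most. Time passes only in rows, so rows that repeat a pose let the fingers close. It gives the time, the measured TCP pose, the force and the opening at its end, in the units of the state.
- get_obs(): the state, without advancing time (a new reading comes with each control period).
- capture(name): name is "scene" or "top" or "wrist"; returns the picture (400x640x3 uint8, red, green, blue); there is no depth.
- camera_model(name): a dict with "K" (3x3 intrinsics, pixels), "k1" (the pictures are not rectified: a ray, as slopes to the right and down, at radius r is drawn at 1 + k1 r^2 times it, then the intrinsics apply), "world_to_cam" (4x4, takes a point from world to camera coordinates). Camera axes: x right, y up, looking along -z (the intrinsics and any distortion apply to the point x, -y, -z); pixel columns grow to the right and rows downward; lengths in mm; the calibration is good to about 2 mm. A picture is of the moment at which its call begins: read the wrist's pose just before it. camera_model takes no time and is no camera call; for the wrist camera it gives the pose at the moment of the call.
- close_job(): hands the job in, once; it reports no verdict.
Trained networks look in the newest picture that a camera, given by its name, has taken for a name from the list of things; names that differ only in an ending like _2 or _b are one class to them, and where a whole thing is asked for, a point or a joint stands for the part that bears it (a point fixed in the world has none). Each returns a list of dicts, best first, with "conf" (0 to 1); they miss things now and then, are a little off and sometimes report something else, mostly with a low value. They report only what shows in the picture. A call takes as long as a camera call.
- boxes_of(label, camera): "location" ([row, column] in pixels, amid what is visible of it).
- regions_of(label, camera): "region" (400x640 bool, what is visible of it) and "location" ([row, column] in pixels, amid what is visible of it).
- place_of(label, camera): "location" ([row, column] in pixels: a listed point, or the origin of a listed thing).
The state is a dict: "time": time; "joint_positions": joint angles; "dq": joint speeds; "tau": joint torques, N m; "tool_pos": TCP position; "tcp_rot": TCP orientation; "contact_force": force on the tool from outside, world axes, zero at the start; "moment": the same for the moment, N m; "grip_width": finger opening in mm.
Only numpy, scipy, OpenCV 4.12 (cv2) and the standard library are available. Lean on these libraries where they do the work, as an engineer would, in place of code of your own. Each camera call takes 0.05 s, during which the arm holds its last target.

## Working session

There is one attempt and no reset: what is moved stays moved. The work goes in short steps, Python scripts to look and compute and a tool call to move; the robot and the scene stay as the last step left them, time stands still between calls to the robot, and variables do not carry over. Pictures are saved under pics/ and viewed, and the job is handed in when it is done.

Besides the shell and the picture viewer there is one more tool, called after "Call:" by a JSON object that holds its "api" and its "payload", one argument or row to a line. send_rows: Moves the arm, as the interface text tells. Its arguments: {"type":"object","properties":{"targets":{"type":"array","items":{"type":"array","items":{"type":"array","items":{"type":"number"}}}}},"required":["targets"]}

```bash
ls -la; mkdir -p pics
python3 - <<'E'
from plant import *
import cv2,numpy as np
print(get_obs())
for n in ["scene","top","wrist"]:
    im=capture(n); cv2.imwrite(f"pics/a_{n}.png",im[:,:,::-1]); m=camera_model(n); print(n,m)
print(grasp_offset() if callable(grasp_offset) else grasp_offset)
E
```

```text
total 12
drwxr-xr-x  3 agent agent 4096 Dec  6 12:17 .
drwxr-xr-x 23 root  root  4096 Dec  6 12:17 ..
drwxr-xr-x  2 agent agent 4096 Dec  6 12:17 pics
{'time': 0.0, 'joint_positions': array([ 1.19197979e+00,  3.42730461e-01,  1.52500357e+00, -2.87556386e-05,
        1.27545120e+00, -1.46005346e-01]), 'dq': array([-0.00133879,  0.00013061,  0.00108216, -0.00055234, -0.00186224,
       -0.00049954]), 'tau': array([ 2.37652013e-03, -4.31236947e+01, -2.44220996e+01,  7.18819303e-02,
        5.60354919e-02, -1.42009303e-04]), 'tool_pos': array([120.95777062, 510.44528983, 226.04566699]), 'tcp_rot': array([-3.14001302e+00, -2.04495042e-04,  2.90878970e+00]), 'contact_force': array([-0.96824204,  1.13910858,  0.43946072]), 'moment': array([-0.00883824,  0.0265524 , -0.01580906]), 'grip_width': 91.74216072238218}
scene {'K': array([[391.19915145,   0.        , 315.65030182],
       [  0.        , 391.19915145, 202.21864383],
       [  0.        ,   0.        ,   1.        ]]), 'k1': -0.07058206460193166, 'world_to_cam': array([[ 7.32189626e-01,  6.81100838e-01,  5.12285164e-06,
        -4.42
[... 680 characters left out ...]
760985e-02,  9.86561130e-01,
        -8.44958264e+02],
       [ 0.00000000e+00,  0.00000000e+00,  0.00000000e+00,
         1.00000000e+00]])}
wrist {'K': array([[278.15547295,   0.        , 319.58145663],
       [  0.        , 278.15547295, 198.07381091],
       [  0.        ,   0.        ,   1.        ]]), 'k1': 0.007113075715589947, 'world_to_cam': array([[ 2.30675944e-01,  9.73030282e-01,  8.23763942e-04,
        -5.24767649e+02],
       [-9.26168500e-01,  2.19825845e-01, -3.06412315e-01,
         3.85235028e+01],
       [-2.98329546e-01,  6.99190057e-02,  9.51898532e-01,
        -3.91311820e+02],
       [ 0.00000000e+00,  0.00000000e+00,  0.00000000e+00,
         1.00000000e+00]])}
-18.8
```

View pics/a_scene.png

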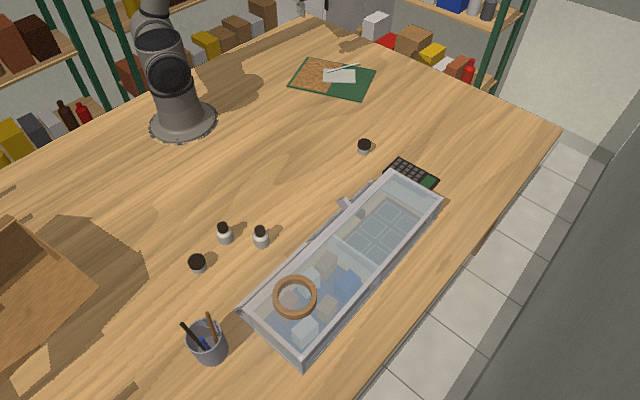

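View pics/a_top.png

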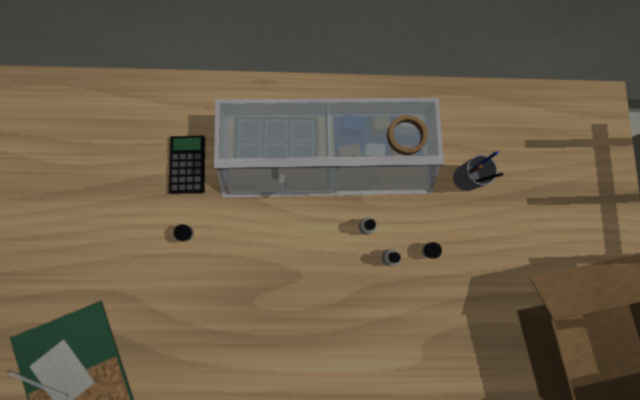

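View pics/a_wrist.png

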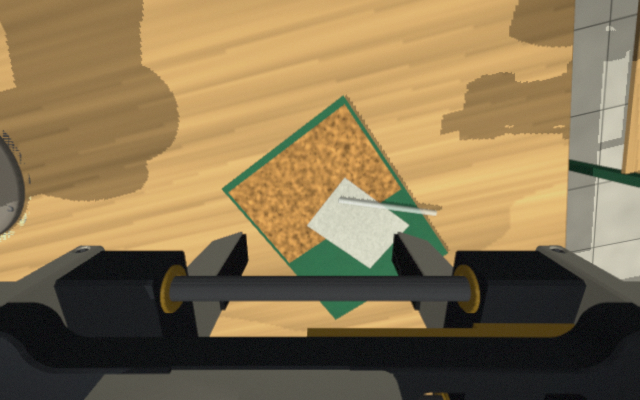

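```bash
cat > h.py <<'E'
from plant import *
import cv2,numpy as np
from scipy.spatial.transform import Rotation as R
def ray(cam,u,v,m=None):
    m=m or camera_model(cam);K=m["K"];W=m["world_to_cam"]
    d=np.array([(u-K[0,2])/K[0,0],(v-K[1,2])/K[1,1]]);p=d.copy()
    for _ in range(20): p=d/(1+m["k1"]*(p@p))
    dc=np.array([p[0],-p[1],-1.]);Rm=W[:3,:3]
    return -Rm.T@W[:3,3], Rm.T@dc
def unp(cam,u,v,z,m=None):
    c,d=ray(cam,u,v,m);return c+d*(z-c[2])/d[2]
def proj(cam,P,m=None):
    m=m or camera_model(cam);P=np.atleast_2d(P);W=m["world_to_cam"];q=P@W[:3,:3].T+W[:3,3]
    p=np.c_[q[:,0],-q[:,1]]/(-q[:,2:]);r=(p**2).sum(1,keepdims=True);p=p*(1+m["k1"]*r)
    return p*[m["K"][0,0],m["K"][1,1]]+[m["K"][0,2],m["K"][1,2]]
def tri(obs): # [(cam,u,v)]
    A=np.zeros((3,3));b=np.zeros(3)
    for c,u,v in obs:
        o,d=ray(c,u,v);d/=np.linalg.norm(d);M=np.eye(3)-np.outer(d,d);A+=M;b+=M@o
    return np.linalg.solve(A,b)
def move(dest,rpy=None):
    """rows numbers to go to world TCP dest (from measured pose)"""
    o=get_obs();Rc=R.from_euler('xyz',o['tcp_rot'])
    s=Rc.inv().apply(np.array(dest)-o['tool_pos'])
    t=np.zeros(3) if rpy is None else (Rc.inv()*R.from_euler('xyz',rpy)).as_rotvec(degrees=True)
    return np.round(t,2),np.round(s,1)
def snap(name,fn,crop=None,scale=1):
    im=capture(name)
    if crop: r0,r1,c0,c1=crop; im=im[r0:r1,c0:c1]
    if scale!=1: im=cv2.resize(im,None,fx=scale,fy=scale,interpolation=cv2.INTER_CUBIC)
    cv2.imwrite(f"pics/{fn}.png",im[:,:,::-1])
E
python3 - <<'E'
from h import *
np.set_printoptions(precision=1,suppress=True)
for n in ["scene","top"]:
    capture(n)
    for l in ["case","bay","rail","door_pull","tray","tray_pull","far0","far1","far2","near0","near1","near2","jar0","bottle0"]:
        z={"rail":82,"door_pull":52,"tray_pull":28}.get(l,6 if l[:3] in("far","nea") else 0)
        for d in place_of(l,n)[:5]:
            r,c=d["location"]
            if d["conf"]>.2: print(n,l,round(d["conf"],2),np.array([r,c]),unp(n,c,r,z))
m=camera_model("wrist")["world_to_cam"];o=get_obs()
print("cam in tool",R.from_euler('xyz',o['tcp_rot']).inv().apply(-m[:3,:3].T@m[:3,3]-o['tool_pos']))
E
```

```text
scene case 0.72 [238.1 309.7] [629.7 -49.5   0. ]
scene bay 0.72 [208.9 345.2] [634.8  83.7  -0. ]
scene bay 0.35 [178.2 410.6] [700.4 298.    0. ]
scene rail 0.62 [229.6 330.8] [687.9 -38.3  82. ]
scene door_pull 0.97 [200.  343.5] [637.   69.6  52. ]
scene tray_pull 0.3 [240.5 263.7] [ 565.6 -144.6   28. ]
scene jar0 0.71 [270.4 202.2] [ 505.2 -293.5    0. ]
scene jar0 0.7 [151.5 364.8] [534.9 294.7   0. ]
scene bottle0 0.85 [244.3 263.7] [ 558.2 -141.8   -0. ]
scene bottle0 0.84 [241.  226.1] [ 481.2 -200.3    0. ]
scene bottle0 0.23 [231.8 333.1] [660.3   5.5   0. ]
top case 0.74 [192.4 323.8] [629.9 -38.3   0. ]
top case 0.57 [165.3 191.4] [693.1 288.8   0. ]
top bay 0.84 [194.9 274.6] [621.9  82.7   0. ]
top rail 0.88 [164.6 328.2] [679.7 -43.6  82. ]
top door_pull 0.49 [256.8 391.2] [ 473.  -190.6   52. ]
top tray 0.29 [225.  369.4] [ 550.3 -150.5    0. ]
top tray_pull 0.41 [257.5 393.7] [ 471.7 -202.    28. ]
top near0 0.46 [163.5 191. ] [696.2 288.2   6. ]
top near1 0.46 [163.5 191. ] [696.2 288.2   6. ]
top near2 0.46 [163.5 191. ] [696.2 288.2   6. ]
top jar0 0.58 [231.3 186.6] [530.5 290.6   0. ]
top jar0 0.51 [250.2 427.6] [ 490.2 -292.5    0. ]
top bottle0 0.74 [257.6 388.6] [ 471.7 -196.1    0. ]
top bottle0 0.52 [226.6 365.5] [ 546.3 -140.8    0. ]
cam in tool [  83.2   -0.4 -158.5]
```

Run:
```python
from h import *
snap("top","b_top",(85,215,160,460),2.6)
snap("scene","b_scene",(140,380,230,460),2.5)
```

```text
(no output)
```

View pics/b_top.png

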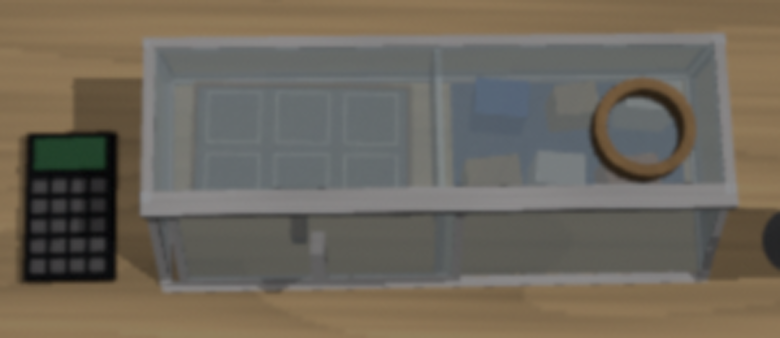

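View pics/b_scene.png

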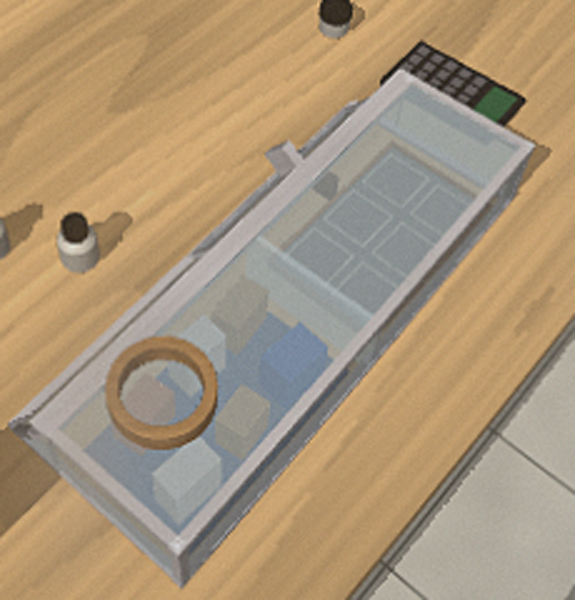

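Run:
```python
from h import *
from scipy.optimize import least_squares
np.set_printoptions(precision=1,suppress=True)
T=lambda x,y:("top",160+x/2.6-.3,85+y/2.6-.3)
S=lambda x,y:("scene",230+x/2.5-.3,140+y/2.5-.3)
obs=[((207,260,89),T(143,40)),((207,-260,89),T(725,37)),((46,260,89),T(143,214)),((46,-260,89),T(736,206)),
((207,260,89),S(535,148)),((207,-260,89),S(180,542)),((46,260,89),S(404,70)),((46,-260,89),S(25,425))]
def f(p):
    r=[]
    for P,(c,u,v) in obs:
        a=p[2];x,y,z=P
        W=[p[0]+x*np.cos(a)-y*np.sin(a),p[1]+x*np.sin(a)+y*np.cos(a),z]
        r+=list(proj(c,W)[0]-[u,v])
    return r
s=least_squares(f,[630,-45,0],loss='soft_l1');print(s.x,np.degrees(s.x[2]),np.reshape(f(s.x),(-1,2)))
# door pull tip both views, tray squares
print(tri([T(317,240),S(285,152)]))
a=s.x[2];Ri=np.array([[np.cos(a),np.sin(a)],[-np.sin(a),np.cos(a)]])
for pts in [T(235,118),T(302,118),T(370,120)]:
    w=unp(*pts,6);print("far",w,Ri@(w[:2]-s.x[:2]))
for pts in [S(397,180),S(357,215),S(315,253),S(440,212),S(402,247),S(365,285)]:
    w=unp(*pts,6);print("sc",w,Ri@(w[:2]-s.x[:2]))
for pts in [S(285,152)]:
    w=unp(*pts,59);print("dp",w,Ri@(w[:2]-s.x[:2]))
w=unp(*T(317,240),59);print("dpT",w,Ri@(w[:2]-s.x[:2]))
w=unp(*T(299,230),28);print("tp",w,Ri@(w[:2]-s.x[:2]))
```

```text
[630.7 -48.2   0. ] 1.5955910144102547 [[ 0.6 -1.9]
 [-0.5 -1.3]
 [-1.  -0.6]
 [ 0.2  0. ]
 [-1.1 -1.1]
 [-2.2  4.1]
 [-2.4 -0.9]
 [ 0.9 -3.1]]
[649.3  59.6  70.2]
far [784.5 147.4   6. ] [159.2 191.3]
far [785.8  83.2   6. ] [158.8 127.1]
far [785.2  17.6   6. ] [156.3  61.6]
sc [728.1 151.1   6. ] [102.9 196.5]
sc [724.9  85.8   6. ] [ 97.9 131.3]
sc [722.7  19.9   6. ] [93.9 65.6]
sc [785.9 147.5   6. ] [160.6 191.4]
sc [782.7  85.2   6. ] [155.6 129.2]
sc [782.5  24.2   6. ] [153.8  68.2]
dp [641.9  64.1  59. ] [ 14.3 111.9]
dpT [654.1  63.   59. ] [ 26.5 110.5]
tp [670.1  81.6  28. ] [ 43.  128.7]
```

Run:
```python
from h import *
print(move([634,63,150],[np.pi,0,0.028]))
```

```text
(array([ 0.0000e+00, -1.0000e-02,  1.6506e+02]), array([-602.4, -317.5,   76.7]))
```

Call:
{"api": "send_rows", "payload": {
  "targets": [
    [[0,0,165,-602,-317,77,-1],[0,0,165,-602,-317,77,-1],[0,0,165,-602,-317,77,-1],[0,0,165,-602,-317,77,-1],[0,0,165,-602,-317,77,-1]]
  ]
}}

```text
time: 2.17
tool_pos: [278.1, 373.4, 203.3]
tcp_rot: [3.141, -0.0, 2.278]
contact_force: [0.9, 0.9, 0.6]
grip_width: 91.8
```

```bash
cat > mv.py <<'E'
import sys
from h import *
a=[float(x) for x in sys.argv[1:]]
np.set_printoptions(suppress=True)
print(*move(a[:3],a[3:6] if len(a)>3 else None))
E
python3 mv.py 634 63 150 3.1416 0 0.028
```

```text
[  0.02  -0.04 128.94] [-467.3   68.7   53.3]
```

Call:
{"api": "send_rows", "payload": {
  "targets": [
    [[0,0,129,-467,69,53,-1],[0,0,129,-467,69,53,-1],[0,0,129,-467,69,53,-1],[0,0,129,-467,69,53,-1],[0,0,129,-467,69,53,-1]]
  ]
}}

```text
time: 2.58
tool_pos: [435.3, 238.0, 180.0]
tcp_rot: [3.141, -0.0, 1.652]
contact_force: [-0.7, 1.1, -0.0]
grip_width: 91.8
```

```bash
python3 mv.py 634 63 150 3.1416 0 0.028
```

```text
[ 0.01 -0.04 93.08] [-190.6  183.8   30.1]
```

Call:
{"api": "send_rows", "payload": {
  "targets": [
    [[0,0,93,-190.6,184,30,-1],[0,0,93,-190.6,184,30,-1],[0,0,93,-190.6,184,30,-1],[0,0,93,-190.6,184,30,-1],[0,0,93,-190.6,184,30,-1]]
  ]
}}

```text
time: 3.0
tool_pos: [591.6, 102.2, 156.4]
tcp_rot: [3.142, -0.0, 1.027]
contact_force: [0.6, 0.5, 1.0]
grip_width: 91.7
```

```bash
python3 mv.py 634 63 150 3.1416 0 0.028
```

```text
[-0.   -0.01 57.26] [-11.6  56.6   6.4]
```

Call:
{"api": "send_rows", "payload": {
  "targets": [
    [[0,0,57,-11.6,56.6,6,-1],[0,0,57,-11.6,56.6,6,-1],[0,0,57,-11.6,56.6,6,-1],[0,0,57,-11.6,56.6,6,-1],[0,0,57,-11.6,56.6,6,-1]]
  ]
}}

```text
time: 3.42
tool_pos: [633.1, 64.3, 150.0]
tcp_rot: [-3.141, 0.001, 0.401]
contact_force: [0.3, 0.1, 0.0]
grip_width: 92.2
```

```bash
python3 mv.py 634 63 100 3.1416 0 0.028
```

```text
[-0.02  0.04 21.4 ] [ 0.3  1.6 50. ]
```

Call:
{"api": "send_rows", "payload": {
  "targets": [
    [[0,0,21.4,0,1.6,30,-1],[0,0,21.4,0,1.6,30,-1],[0,0,21.4,0,1.6,30,-1],[0,0,21.4,0,1.6,30,-1]]
  ]
}}

```text
time: 3.75
tool_pos: [633.4, 63.4, 120.0]
tcp_rot: [-3.141, 0.001, 0.031]
contact_force: [0.0, 0.2, 0.6]
grip_width: 91.6
```

Run:
```python
from h import *
np.set_printoptions(precision=1,suppress=True)
o=get_obs();print(o['tool_pos'],o['tcp_rot'])
snap("wrist","c_wrist")
for l in ["door_pull","tray_pull"]:
  for d in place_of(l,"wrist"):
    r,c=d["location"];print(l,d["conf"],r,c,unp("wrist",c,r,52 if l[0]=='d' else 28))
```

```text
[633.4  63.4 120. ] [-3.1  0.   0. ]
door_pull 0.88 206.4 321.0 [636.8  62.4  52. ]
```

View pics/c_wrist.png

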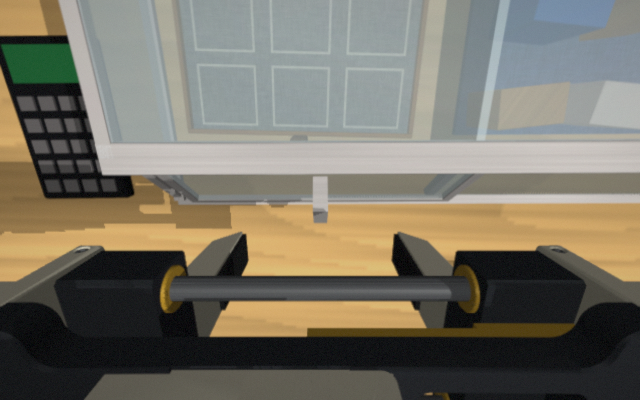

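Call:
{"api": "send_rows", "payload": {
  "targets": [
    [[0,0,0,0,0.5,78,-1],[0,0,0,0,0.5,78,-1],[0,0,0,0,0.5,78,-1],[0,0,0,0,0.5,78,1],[0,0,0,0,0.5,78,1]]
  ]
}}

```text
time: 4.32
tool_pos: [634.9, 63.1, 44.6]
tcp_rot: [3.142, -0.003, 0.037]
contact_force: [-0.3, -0.4, 0.7]
grip_width: 82.6
```

Call:
{"api": "send_rows", "payload": {
  "targets": [
    [[0,0,0,0,0,0,1],[0,0,0,0,0,0,1],[0,0,0,0,0,0,1],[0,0,0,0,0,0,1],[0,0,0,0,0,0,1]]
  ]
}}

```text
time: 4.73
tool_pos: [633.9, 63.0, 43.3]
tcp_rot: [-3.142, -0.001, 0.035]
contact_force: [-1.1, 0.9, -0.3]
grip_width: 49.9
```

Call:
{"api": "send_rows", "payload": {
  "targets": [
    [[0,0,0,0,0,0,1],[0,0,0,0,0,0,1],[0,0,0,0,0,0,1],[0,0,0,0,0,0,1],[0,0,0,0,0,0,1]]
  ]
}}

```text
time: 5.15
tool_pos: [633.6, 63.0, 42.5]
tcp_rot: [-3.141, 0.0, 0.035]
contact_force: [-0.3, 0.6, 0.1]
grip_width: 16.5
```

Call:
{"api": "send_rows", "payload": {
  "targets": [
    [[0,0,0,0,0,0,1],[0,0,0,0,0,0,1],[0,0,0,0,0,0,1]]
  ]
}}

```text
time: 5.4
tool_pos: [633.6, 63.1, 42.5]
tcp_rot: [-3.141, 0.0, 0.035]
contact_force: [0.4, -0.1, -0.3]
grip_width: 12.2
```

Call:
{"api": "send_rows", "payload": {
  "targets": [
    [[0,0,0,0,15,0,1],[0,0,0,0,35,0,1],[0,0,0,0,60,0,1],[0,0,0,0,85,0,1],[0,0,0,0,110,0,1]]
  ]
}}

```text
time: 5.82
tool_pos: [637.2, -47.5, 42.5]
tcp_rot: [-3.141, 0.0, 0.036]
contact_force: [0.3, 2.5, -1.3]
grip_width: 12.1
```

Call:
{"api": "send_rows", "payload": {
  "targets": [
    [[0,0,0,0,25,0,1],[0,0,0,0,50,0,1],[0,0,0,0,75,0,1],[0,0,0,0,95,0,1],[0,0,0,0,105,0,1]]
  ]
}}

```text
time: 6.23
tool_pos: [640.7, -154.5, 42.5]
tcp_rot: [3.141, 0.0, 0.033]
contact_force: [-1.9, 1.2, 0.9]
grip_width: 11.7
```

Call:
{"api": "send_rows", "payload": {
  "targets": [
    [[0,0,0,0,7,0,1],[0,0,0,0,14,0,1],[0,0,0,0,19,0,1],[0,0,0,0,19,0,1]]
  ]
}}

```text
time: 6.57
tool_pos: [641.3, -171.3, 42.5]
tcp_rot: [3.141, 0.001, 0.035]
contact_force: [-4.1, -1.9, 2.4]
grip_width: 12.0
```

Call:
{"api": "send_rows", "payload": {
  "targets": [
    [[0,0,0,0,2,0,1],[0,0,0,0,4,0,1],[0,0,0,0,4,0,1]]
  ]
}}

```text
time: 6.82
tool_pos: [641.3, -171.6, 42.5]
tcp_rot: [-3.138, 0.002, 0.037]
contact_force: [-5.2, 7.4, 4.6]
grip_width: 11.8
```

Call:
{"api": "send_rows", "payload": {
  "targets": [
    [[0,0,0,0,-4,0,-1],[0,0,0,0,-4,0,-1],[0,0,0,0,-4,0,-1],[0,0,0,0,-4,0,-1],[0,0,0,0,-4,-40,-1]]
  ]
}}

```text
time: 7.23
tool_pos: [637.5, -169.2, 74.8]
tcp_rot: [-3.136, 0.014, 0.035]
contact_force: [-1.6, -0.1, -1.5]
grip_width: 40.9
```

Call:
{"api": "send_rows", "payload": {
  "targets": [
    [[0,0,0,0,0,-40,-1],[0,0,0,0,0,-80,-1],[0,0,0,-30,-20,-100,-1],[0,0,0,-60,-60,-100,-1],[0,0,0,-90,-100,-100,-1]]
  ]
}}

```text
time: 7.65
tool_pos: [558.9, -87.4, 184.3]
tcp_rot: [3.14, -0.005, 0.033]
contact_force: [-0.1, 1.7, -0.6]
grip_width: 74.0
```

Run:
```python
from h import *
np.set_printoptions(precision=1,suppress=True)
o=get_obs();print(o['tool_pos'],o['tcp_rot'],o['joint_positions'])
snap("scene","d_scene",(100,300,280,480),3)
snap("top","d_top",(85,285,160,460),2.6)
```

```text
[558.9 -87.4 184.3] [ 3.1 -0.   0. ] [-0.3  0.4  1.5  0.   1.2  1.2]
```

View pics/d_scene.png

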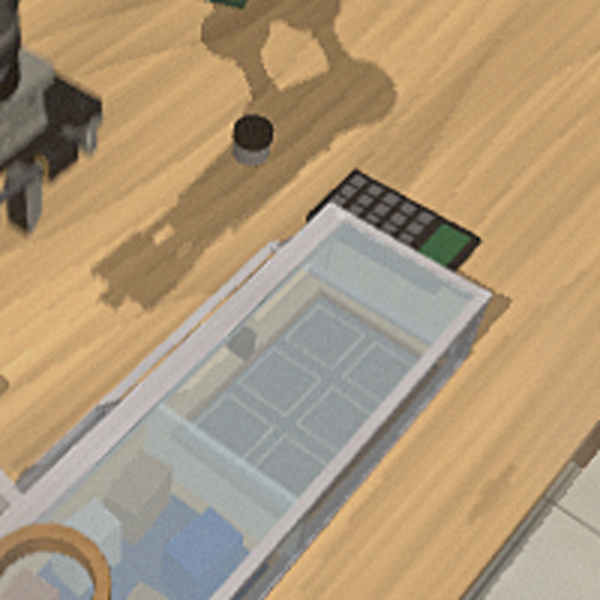

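View pics/d_top.png

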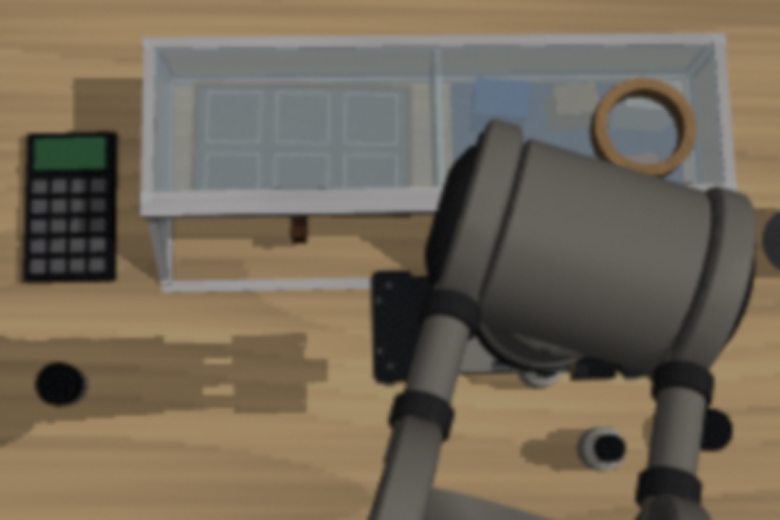

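Run:
```python
from h import *
np.set_printoptions(precision=1,suppress=True)
print("end",unp("top",160+299/2.6,85+243/2.6,39), unp("top",160+299/2.6,85+243/2.6,25))
for c in ["top","scene"]:
  capture(c)
  for d in place_of("tray_pull",c):
    r,cc=d["location"];print(c,d["conf"],r,cc,unp(c,cc,r,28))
t=np.radians(50)
# tilt: tool z -> forward(+x case) & down ; base down rot then rotate about world y by -t
b=R.from_euler('z',0.028)*R.from_euler('y',-t)*R.from_euler('x',np.pi)
print(b.as_matrix()[:,2],b.as_euler('xyz'))
```

```text
end [654.8  79.7  39. ] [657.8  80.8  25. ]
top 0.44 174.0 273.1 [668.   85.4  28. ]
[ 0.8  0.  -0.6] [ 3.1 -0.9  0. ]
```

```bash
python3 mv.py 560 81 100 3.1416 -0.873 0.028
```

```text
[-0.13 49.91  0.39] [   5.7 -168.9   82.9]
```

Call:
{"api": "send_rows", "payload": {
  "targets": [
    [[0,50,0.4,0,-60,0,-0.3],[0,50,0.4,0,-100,0,-0.3],[0,50,0.4,6,-169,40,-0.3],[0,50,0.4,6,-169,83,-0.3],[0,50,0.4,6,-169,83,-0.3]]
  ]
}}

```text
time: 8.37
tool_pos: [564.7, 66.7, 132.3]
tcp_rot: [-3.137, -0.52, 0.031]
contact_force: [1.2, 0.5, -0.4]
grip_width: 63.3
```

```bash
python3 mv.py 580 81 60 3.1416 -0.873 0.028;python3 mv.py 560 81 100 3.1416 -0.873 0.028; python3 -c "
from h import *
print(get_obs()['joint_positions'])"
```

```text
[-0.34 20.2   0.08] [-22.3 -13.5  70.6]
[-0.34 20.2   0.08] [-19.8 -14.3  26. ]
[-0.03924778  0.3222845   2.00661887  0.1341006   0.29611869  1.38158675]
```

```bash
python3 mv.py 600 81 45 3.1416 -0.6 0.028
```

```text
[-0.33  4.56  0.13] [-12.4 -12.8  93.6]
```

Call:
{"api": "send_rows", "payload": {
  "targets": [
    [[0,4.5,0,-12,-13,40,-0.3],[0,4.5,0,-12,-13,70,-0.3],[0,4.5,0,-12,-13,94,-0.3],[0,4.5,0,-12,-13,94,-0.3]]
  ]
}}

```text
time: 8.7
tool_pos: [624.7, 81.4, 108.2]
tcp_rot: [-3.133, -0.529, 0.032]
contact_force: [-0.7, 0.2, -0.9]
grip_width: 60.0
```

```bash
python3 -c "
from h import *
np.set_printoptions(precision=3,suppress=True)
o=get_obs();print(o['joint_positions'],o['tool_pos'],o['tcp_rot'])
snap('wrist','e_wrist')
for d in place_of('tray_pull','wrist'):
    r,c=d['location'];print(d['conf'],r,c,unp('wrist',c,r,28))
"
```

```text
[-0.006  0.452  1.88   0.101  0.283  1.441] [624.69   81.39  108.199] [-3.133 -0.529  0.032]
0.75 204.1 321.3 [666.996  81.779  28.   ]
```

View pics/e_wrist.png

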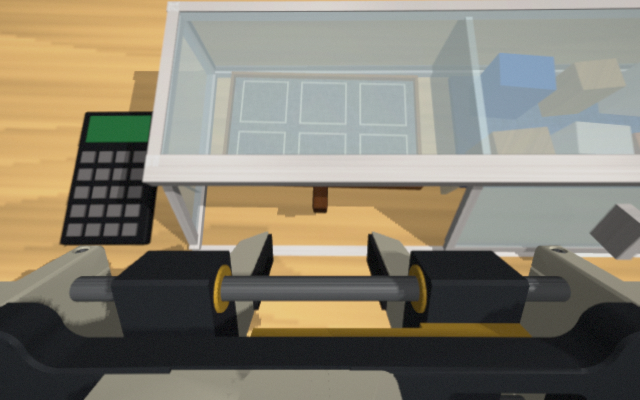

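```bash
python3 mv.py 630 81.8 35 3.1416 -0.47 0.028
```

```text
[-0.61 -3.26  0.17] [-30.7   0.2  66.1]
```

Call:
{"api": "send_rows", "payload": {
  "targets": [
    [[-0.6,-3.3,0,-10,0,20,-0.3],[-0.6,-3.3,0,-20,0,40,-0.3],[-0.6,-3.3,0,-31,0,66,-0.3],[-0.6,-3.3,0,-31,0,66,-0.3]]
  ]
}}

```text
time: 9.13
tool_pos: [634.1, 82.9, 43.0]
tcp_rot: [3.141, -0.444, 0.031]
contact_force: [-0.2, 0.7, 0.1]
grip_width: 59.6
```

```bash
python3 -c "
from h import *
np.set_printoptions(precision=3,suppress=True)
o=get_obs();print(o['joint_positions'],o['tool_pos'],o['tcp_rot'])
"; python3 mv.py 673 81.8 17 3.1416 -0.52 0.028
```

```text
[0.005 0.586 1.828 0.037 0.283 1.512] [634.073  82.924  43.032] [ 3.141 -0.444  0.031]
[-0.03  4.33  0.16] [23.9  2.3 40.2]
```

```bash
python3 mv.py 671 81.8 18 3.1416 -0.45 0.028
```

```text
[-0.03  0.32  0.16] [22.5  2.2 38.5]
```

Call:
{"api": "send_rows", "payload": {
  "targets": [
    [[0,0.3,0,8,1,12,-0.3],[0,0.3,0,15,2,25,-0.3],[0,0.3,0,22.5,2,38,-0.3],[0,0.3,0,22.5,2,38,-0.3]]
  ]
}}

```text
time: 9.47
tool_pos: [673.3, 82.1, 22.6]
tcp_rot: [3.141, -0.455, 0.031]
contact_force: [-1.0, -0.2, 0.5]
grip_width: 59.6
```

```bash
python3 -c "
from h import *
np.set_printoptions(precision=3,suppress=True)
o=get_obs();print(o['joint_positions'],o['tool_pos'],o['tcp_rot'],o['contact_force'])
snap('wrist','f_wrist')
"; python3 mv.py 671 81.8 18 3.1416 -0.45 0.028
```

```text
[0.003 0.667 1.737 0.04  0.283 1.507] [673.346  82.13   22.572] [ 3.141 -0.455  0.031] [-1.03 -0.17  0.5 ]
[-0.03 -0.22  0.18] [-3.3  0.5  3.8]
```

View pics/f_wrist.png

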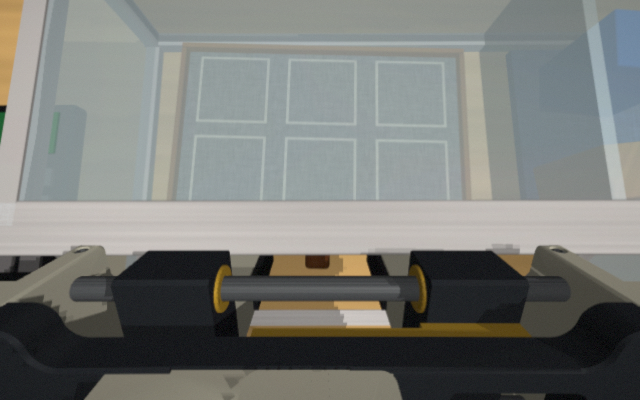

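Call:
{"api": "send_rows", "payload": {
  "targets": [
    [[0,0,0,-2,0.5,2,1],[0,0,0,-2,0.5,2,1],[0,0,0,-2,0.5,2,1],[0,0,0,-2,0.5,2,1],[0,0,0,-2,0.5,2,1]]
  ]
}}

```text
time: 9.93
tool_pos: [671.7, 82.4, 21.2]
tcp_rot: [3.141, -0.452, 0.032]
contact_force: [-0.2, 0.1, -0.2]
grip_width: 30.7
```

Call:
{"api": "send_rows", "payload": {
  "targets": [
    [[0,0,0,0,0,0,1],[0,0,0,0,0,0,1],[0,0,0,0,0,0,1],[0,0,0,0,0,0,1]]
  ]
}}

```text
time: 10.27
tool_pos: [671.8, 82.5, 20.8]
tcp_rot: [3.141, -0.451, 0.032]
contact_force: [-1.3, 1.1, 1.0]
grip_width: 13.9
```

```bash
python3 mv.py 634 81.4 21 3.1416 -0.38 0.03
```

```text
[-0.   -4.07  0.09] [-34.   -0.1 -16.7]
```

Call:
{"api": "send_rows", "payload": {
  "targets": [
    [[0,-0.6,0,-5,0,-2.5,1],[0,-1.5,0,-12,0,-6,1],[0,-2.5,0,-22,0,-11,1],[0,-3.5,0,-30,0,-14.5,1],[0,-4,0,-34,0,-16.7,1]]
  ]
}}

```text
time: 10.68
tool_pos: [632.8, 81.2, 21.0]
tcp_rot: [3.141, -0.38, 0.032]
contact_force: [2.4, 0.4, -1.1]
grip_width: 14.0
```

```bash
python3 -c "
from h import *
np.set_printoptions(precision=3,suppress=True)
o=get_obs();print(o['joint_positions'],o['tool_pos'],o['tcp_rot'],o['contact_force'],o['grip_width'])
snap('wrist','g_wrist')
"
```

```text
[0.003 0.631 1.787 0.03  0.345 1.515] [632.828  81.187  21.041] [ 3.141 -0.38   0.032] [ 2.358  0.411 -1.096] 13.964258464988463
```

View pics/g_wrist.png

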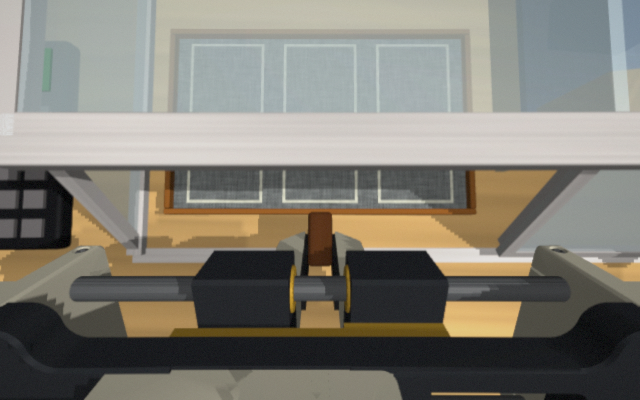

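```bash
python3 mv.py 540 78.6 19.5 3.1416 -0.18 0.03
```

```text
[  0.02 -11.38   0.12] [-86.4  -0.3 -32.8]
```

Call:
{"api": "send_rows", "payload": {
  "targets": [
    [[0,-2.3,0,-17,0,-7,1],[0,-4.6,0,-35,0,-14,1],[0,-7,0,-53,0,-21,1],[0,-9.2,0,-71,0,-27.5,1],[0,-11.4,0,-86.4,0,-32.8,1]]
  ]
}}

```text
time: 11.15
tool_pos: [542.1, 78.3, 20.3]
tcp_rot: [3.141, -0.184, 0.032]
contact_force: [5.5, 0.2, 2.6]
grip_width: 13.2
```

```bash
python3 mv.py 448 76 19 3.1416 0 0.03
```

```text
[  0.05 -10.56   0.11] [-92.8  -0.7 -16. ]
```

Call:
{"api": "send_rows", "payload": {
  "targets": [
    [[0,-2,0,-20,-0.2,-4,1],[0,-4.3,0,-40,-0.4,-8,1],[0,-6.5,0,-60,-0.5,-11,1],[0,-8.6,0,-78,-0.6,-14,1],[0,-10.5,0,-93,-0.7,-16,1]]
  ]
}}

```text
time: 11.57
tool_pos: [450.8, 75.9, 20.1]
tcp_rot: [3.14, -0.008, 0.032]
contact_force: [11.0, 0.1, 11.5]
grip_width: 13.6
```

Call:
{"api": "send_rows", "payload": {
  "targets": [
    [[0,0,0,0,0,0,-0.2],[0,0,0,0,0,0,-0.2],[0,0,0,0,0,0,-0.2],[0,0,0,0,0,0,-0.2],[0,0,0,0,0,-30,-0.2]]
  ]
}}

```text
time: 11.98
tool_pos: [443.8, 75.9, 44.3]
tcp_rot: [3.141, 0.011, 0.032]
contact_force: [-1.6, 0.4, -0.8]
grip_width: 42.1
```

Call:
{"api": "send_rows", "payload": {
  "targets": [
    [[0,0,0,-30,0,-30,-0.5],[0,0,0,-30,-30,-70,-0.5],[0,0,0,-30,-60,-110,-0.5]]
  ]
}}

```text
time: 12.23
tool_pos: [413.5, 124.5, 144.9]
tcp_rot: [3.14, 0.005, 0.029]
contact_force: [2.8, -0.1, 0.0]
grip_width: 62.4
```

Run:
```python
from h import *
np.set_printoptions(precision=1,suppress=True)
print(get_obs()['tool_pos'])
snap("scene","i_scene")
snap("top","i_top")
for n in ["scene","top"]:
    for l in ["tray","tray_pull","far0","far1","far2","near0","near1","near2","jar0","bottle0"]:
        z={"tray_pull":28}.get(l,6 if l[:3] in("far","nea") else 0)
        for d in place_of(l,n)[:4]:
            r,c=d["location"]
            if d["conf"]>.3: print(n,l,round(d["conf"],2),np.array([r,c]),unp(n,c,r,z))
```

```text
[413.5 124.5 144.9]
scene tray 0.76 [192. 318.] [540.8  77.9   0. ]
scene tray_pull 0.65 [168.2 295.1] [449.2  81.2  28. ]
scene far0 0.98 [196.4 324. ] [567.   73.6   6. ]
scene far0 0.83 [212.9 310.3] [578.7   6.7   6. ]
scene far0 0.71 [182.7 340.4] [567.  142.4   6. ]
scene far0 0.65 [260.8 281.2] [ 627.5 -147.1    6. ]
scene far1 0.98 [196.4 324. ] [567.   73.6   6. ]
scene far1 0.83 [212.9 310.3] [578.7   6.7   6. ]
scene far1 0.71 [182.7 340.4] [567.  142.4   6. ]
scene far1 0.65 [260.8 281.2] [ 627.5 -147.1    6. ]
scene far2 0.98 [196.4 324. ] [567.   73.6   6. ]
scene far2 0.83 [212.9 310.3] [578.7   6.7   6. ]
scene far2 0.71 [182.7 340.4] [567.  142.4   6. ]
scene far2 0.65 [260.8 281.2] [ 627.5 -147.1    6. ]
scene near0 0.77 [182.3 309.8] [502.9  84.8   6. ]
scene near0 0.74 [172.5 323.6] [505.8 139.4   6. ]
scene near0 0.63 [199.6 295.9] [518.7  13.2   6. ]
scene near1 0.77 [182.3 309.8] [502.9  84.8   6. ]
scene near1 0.74 [172.5 323.6] [505.8 139.4   6. ]
scene near1 0.63 [199.6 295.9] [518.7  13.2   6. ]
scene near2 0.77 [182.3 309.8] [502.9  84.8   6. ]
scene near2
[... 1191 characters left out ...]
6. ]
top near0 0.74 [216.2 299.5] [569.4  20.8   6. ]
top near0 0.61 [243.5 301.6] [503.6  14.8   6. ]
top near1 0.93 [242.8 272.2] [504.7  85.    6. ]
top near1 0.88 [242.  248.3] [506.1 141.9   6. ]
top near1 0.74 [216.2 299.5] [569.4  20.8   6. ]
top near1 0.61 [243.5 301.6] [503.6  14.8   6. ]
top near2 0.93 [242.8 272.2] [504.7  85.    6. ]
top near2 0.88 [242.  248.3] [506.1 141.9   6. ]
top near2 0.74 [216.2 299.5] [569.4  20.8   6. ]
top near2 0.61 [243.5 301.6] [503.6  14.8   6. ]
top jar0 0.84 [231.6 184. ] [529.7 296.7   0. ]
top jar0 0.67 [250.2 429.4] [ 490.2 -297.     0. ]
top bottle0 0.51 [228.1 368. ] [ 542.7 -146.9    0. ]
top bottle0 0.5 [258.9 389.5] [ 468.6 -198.3    0. ]
```

View pics/i_scene.png

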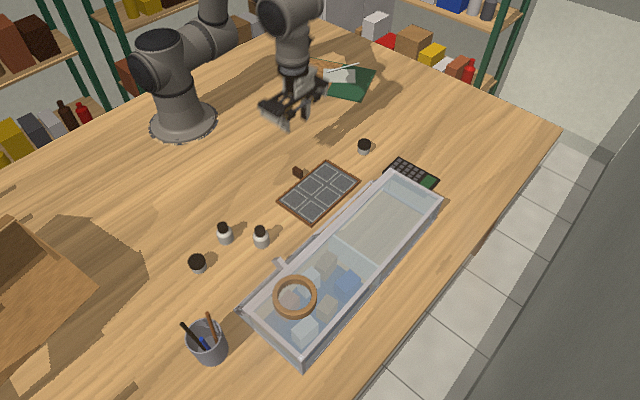

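View pics/i_top.png

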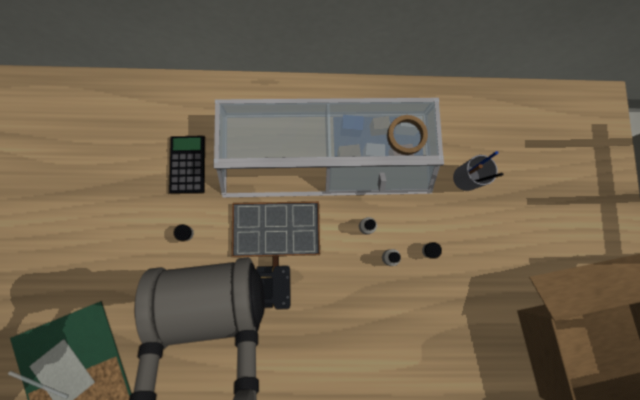

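```bash
python3 mv.py 530 296 120 3.1416 0 0.03
```

```text
[0.05 0.05 0.1 ] [ 119.5 -167.4   24.2]
```

Call:
{"api": "send_rows", "payload": {
  "targets": [
    [[0,0,0,119.5,-167,24,-0.5],[0,0,0,119.5,-167,24,-0.5],[0,0,0,119.5,-167,24,-0.5],[0,0,0,119.5,-167,24,-0.5],[0,0,0,119.5,-167,24,-0.5]]
  ]
}}

```text
time: 13.75
tool_pos: [530.8, 297.5, 119.8]
tcp_rot: [3.141, 0.001, 0.032]
contact_force: [1.5, -0.5, 0.4]
grip_width: 69.0
```

Call:
{"api": "send_rows", "payload": {
  "targets": [
    [[0,0,0,0,0,0,-0.5],[0,0,0,0,0,0,-0.5]]
  ]
}}

```text
time: 13.92
tool_pos: [529.9, 296.9, 118.6]
tcp_rot: [3.14, 0.003, 0.034]
contact_force: [-0.3, -0.7, -0.7]
grip_width: 68.9
```

```bash
cat > look.py <<'E'
import sys
from h import *
np.set_printoptions(precision=1,suppress=True)
o=get_obs();print(o['time'],o['tool_pos'],o['tcp_rot'],o['grip_width'])
fn=sys.argv[1]; snap("wrist",fn)
for a in sys.argv[2:]:
  l,z=a.split(':')
  for d in place_of(l,"wrist"):
    r,c=d["location"]
    if d["conf"]>.25: print(l,round(d["conf"],2),np.array([c,r]),unp("wrist",c,r,float(z)))
E
python3 look.py j_wrist jar0:0 far0:6 near0:6
```

```text
13.9167 [529.9 296.9 118.6] [3.1 0.  0. ] 68.88225632659478
jar0 0.74 [321.5 195.5] [526.1 292.8   0. ]
far0 0.97 [608.3 159.6] [573.6  13.4   6. ]
far0 0.78 [476.3 161.8] [567.6 141.2   6. ]
far0 0.75 [543.8 161.9] [569.4  75.2   6. ]
near0 0.88 [592.3 222.2] [507.5   6.6   6. ]
near0 0.62 [530.2 218.8] [509.3  72.3   6. ]
near0 0.53 [323.3 197.2] [526.3 290.5   6. ]
```

View pics/j_wrist.png

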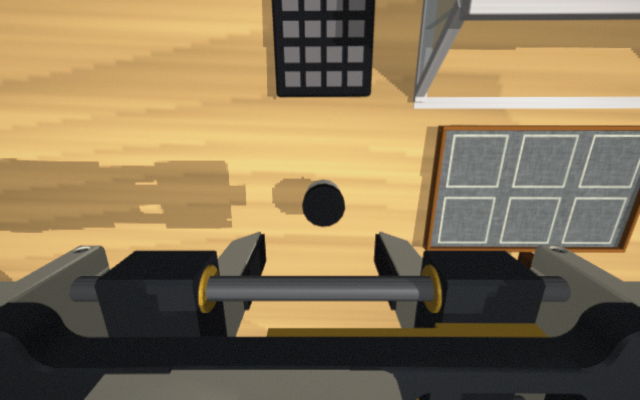

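```bash
python3 -c "
from h import *
print(unp('wrist',323.5,205,36), unp('wrist',323.5,196,0))
for p in [(475,161),(543,161.5),(473,220)]: print(unp('wrist',*p,6))"
```

```text
[528.30388058 290.76751361  36.        ] [525.74431455 290.22111253   0.        ]
[568.41780668 142.35238513   6.        ]
[569.90637909  75.73214089   6.        ]
[506.01150999 131.79087194   6.        ]
```

Call:
{"api": "send_rows", "payload": {
  "targets": [
    [[0,0,0,-2.5,6,30,-0.5],[0,0,0,-2.5,6,65,-0.5],[0,0,0,-2.5,6,95,-0.5],[0,0,0,-2.5,6,107,0.6],[0,0,0,-2.5,6,107,0.6]]
  ]
}}

```text
time: 14.53
tool_pos: [525.7, 287.8, 10.9]
tcp_rot: [3.139, 0.006, 0.031]
contact_force: [-0.9, 0.2, 0.3]
grip_width: 60.1
```

Call:
{"api": "send_rows", "payload": {
  "targets": [
    [[0,0,0,0,0,0,0.6],[0,0,0,0,0,0,0.6],[0,0,0,0,0,0,0.6],[0,0,0,0,0,0,0.6]]
  ]
}}

```text
time: 14.87
tool_pos: [529.0, 289.9, 15.3]
tcp_rot: [-3.141, -0.003, 0.032]
contact_force: [-0.1, 0.7, 5.9]
grip_width: 38.9
```

Call:
{"api": "send_rows", "payload": {
  "targets": [
    [[0,0,0,0,0,-35,0.6],[0,0,0,0,0,-75,0.6],[0,0,0,0,0,-110,0.6]]
  ]
}}

```text
time: 15.12
tool_pos: [527.6, 289.5, 125.4]
tcp_rot: [3.141, 0.0, 0.032]
contact_force: [0.5, -0.0, -0.2]
grip_width: 38.7
```

```bash
python3 mv.py 530 110 135 3.1416 0 0.03
```

```text
[0.04 0.03 0.11] [ -3.4 179.5  -9.4]
```

Call:
{"api": "send_rows", "payload": {
  "targets": [
    [[0,0,0,-3,35,-9,0.6],[0,0,0,-3,75,-9,0.6],[0,0,0,-3,115,-9,0.6],[0,0,0,-3,150,-9,0.6],[0,0,0,-3,179,-9,0.6]]
  ]
}}

```text
time: 15.53
tool_pos: [530.3, 108.2, 133.4]
tcp_rot: [3.14, -0.001, 0.031]
contact_force: [0.1, 0.6, -1.1]
grip_width: 38.9
```

Call:
{"api": "send_rows", "payload": {
  "targets": [
    [[0,0,0,0,0,0,0.6],[0,0,0,0,0,0,0.6]]
  ]
}}

```text
time: 15.7
tool_pos: [530.7, 109.2, 133.1]
tcp_rot: [3.141, -0.0, 0.029]
contact_force: [-0.3, 0.2, -0.2]
grip_width: 38.8
```

```bash
python3 look.py k_wrist far0:6 near0:6
```

```text
15.7 [530.7 109.2 133.1] [ 3.1 -0.   0. ] 38.75739696595641
far0 0.74 [285.4 151.7] [571.1 147.3   6. ]
far0 0.67 [411.3 154.2] [572.6  18.5   6. ]
far0 0.64 [350.1 154.5] [570.3  81.    6. ]
near0 0.78 [286.8 211. ] [506.3 146.5   6. ]
near0 0.78 [347.5 211.6] [507.8  80.2   6. ]
near0 0.73 [406.7 213.7] [507.5  15.3   6. ]
```

View pics/k_wrist.png

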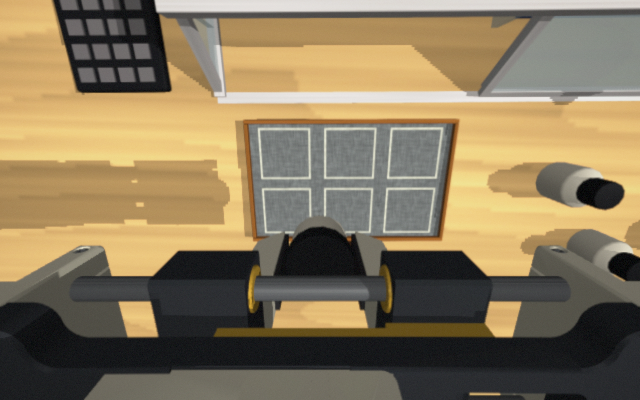

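```bash
python3 -c "
from h import *
np.set_printoptions(precision=1,suppress=True)
for p in [(259,128),(309,128),(311,180),(262,179),(390,128),(443,128),(437,179),(388,179),(435,235),(265,235)]: print(unp('wrist',*p,6))
im=cv2.imread('pics/k_wrist.png');cv2.imwrite('pics/k_crop.png',cv2.resize(im[110:250,230:470],None,fx=3,fy=3,interpolation=cv2.INTER_CUBIC))"
```

```text
[593.6 173.9   6. ]
[595.2 124.1   6. ]
[542.  120.9   6. ]
[541.4 172.5   6. ]
[597.8  43.6   6. ]
[599.5  -9.    6. ]
[547.5 -11.5   6. ]
[545.8  39.9   6. ]
[483.1 -19.7   6. ]
[476.7 171.1   6. ]
```

View pics/k_crop.png

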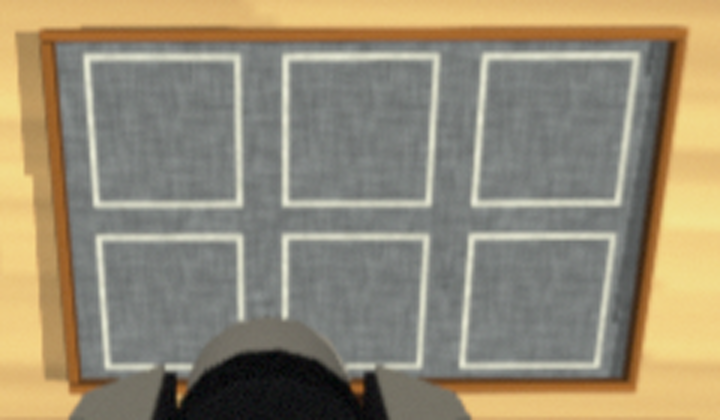

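```bash
python3 mv.py 569.5 146 70 3.1416 0 0.033
```

```text
[ 0.03  0.02 -0.02] [ 40.2 -33.3  62.6]
```

Call:
{"api": "send_rows", "payload": {
  "targets": [
    [[0,0,0,20,-18,10,0.6],[0,0,0,40,-34,30,0.6],[0,0,0,40,-34,62,0.6],[0,0,0,40,-34,85,0.6],[0,0,0,40,-34,100,0.6]]
  ]
}}

```text
time: 16.27
tool_pos: [567.6, 147.5, 29.3]
tcp_rot: [3.141, 0.005, 0.035]
contact_force: [-0.6, -0.4, 0.4]
grip_width: 38.6
```

Call:
{"api": "send_rows", "payload": {
  "targets": [
    [[0,0,0,0,0,4,0.6],[0,0,0,0,0,8,0.6],[0,0,0,0,0,11,0.6],[0,0,0,0,0,11,0.6]]
  ]
}}

```text
time: 16.6
tool_pos: [569.6, 146.2, 21.8]
tcp_rot: [3.141, -0.0, 0.032]
contact_force: [-0.2, 1.2, -0.6]
grip_width: 39.1
```

Call:
{"api": "send_rows", "payload": {
  "targets": [
    [[0,0,0,0,0,0.6,0.6],[0,0,0,0,0,0.6,-0.2],[0,0,0,0,0,0.6,-0.2],[0,0,0,0,0,0.6,-0.2],[0,0,0,0,0,0.6,-0.2]]
  ]
}}

```text
time: 17.02
tool_pos: [569.4, 145.6, 21.0]
tcp_rot: [3.141, 0.0, 0.032]
contact_force: [-0.1, -0.2, 0.8]
grip_width: 54.7
```

Call:
{"api": "send_rows", "payload": {
  "targets": [
    [[0,0,0,0,0,-20,-0.4],[0,0,0,0,0,-60,-0.4],[0,0,0,0,0,-100,-0.4],[0,0,0,0,40,-120,-0.4],[0,0,0,-5,80,-130,-0.4]]
  ]
}}

```text
time: 17.43
tool_pos: [569.2, 69.3, 153.9]
tcp_rot: [3.141, -0.006, 0.036]
contact_force: [1.5, -0.7, -0.7]
grip_width: 64.2
```

```bash
python3 look.py l_wrist jar0:6; python3 mv.py 548 -141 130 3.1416 0 0.03
```

```text
17.4333 [569.2  69.3 153.9] [ 3.1 -0.   0. ] 64.18350786833004
jar0 0.72 [607.6 255.6] [ 490.2 -291.6    6. ]
jar0 0.69 [252.1 186.7] [565.9 140.1   6. ]
[ 0.16 -0.23 -0.15] [-26.  204.1  23.3]
```

View pics/l_wrist.png

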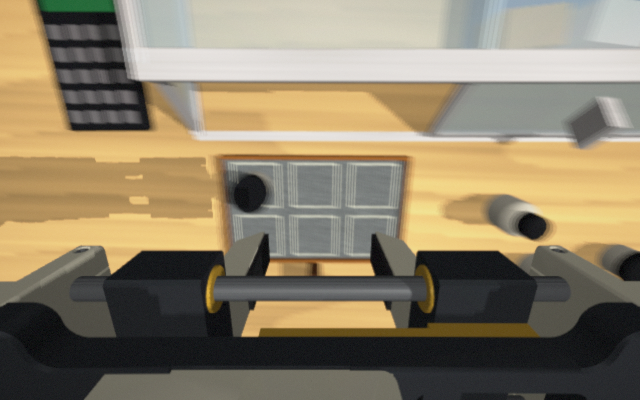

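Call:
{"api": "send_rows", "payload": {
  "targets": [
    [[0,0,0,-26,204,15,-0.6],[0,0,0,-26,204,15,-0.6],[0,0,0,-26,204,15,-0.6],[0,0,0,-26,204,15,-0.6],[0,0,0,-26,204,15,-0.6]]
  ]
}}

```text
time: 17.95
tool_pos: [547.0, -138.0, 134.8]
tcp_rot: [3.141, 0.001, 0.032]
contact_force: [0.5, 0.4, -0.0]
grip_width: 73.4
```

Call:
{"api": "send_rows", "payload": {
  "targets": [
    [[0,0,0,0,0,5,-0.6],[0,0,0,0,0,5,-0.6]]
  ]
}}

```text
time: 18.12
tool_pos: [546.6, -137.9, 128.9]
tcp_rot: [-3.141, 0.003, 0.028]
contact_force: [0.2, 0.7, -0.9]
grip_width: 73.5
```

```bash
python3 look.py m_wrist bottle0:0; python3 look.py m_wrist jar0:0
```

```text
18.1167 [ 546.6 -137.9  128.9] [-3.1  0.   0. ] 73.45770501313184
bottle0 0.86 [367.9 251.5] [ 474.8 -193.7    0. ]
bottle0 0.58 [323.1 188.7] [ 548.7 -139.1    0. ]
18.2167 [ 547.3 -135.5  129.8] [-3.1  0.   0. ] 73.65297862305094
jar0 0.9 [ 42.7 162.9] [567.1 154.5   0. ]
jar0 0.79 [457.6 242.9] [ 489.9 -295.1    0. ]
jar0 0.53 [175.  158.4] [576.7  16.8   0. ]
```

View pics/m_wrist.png

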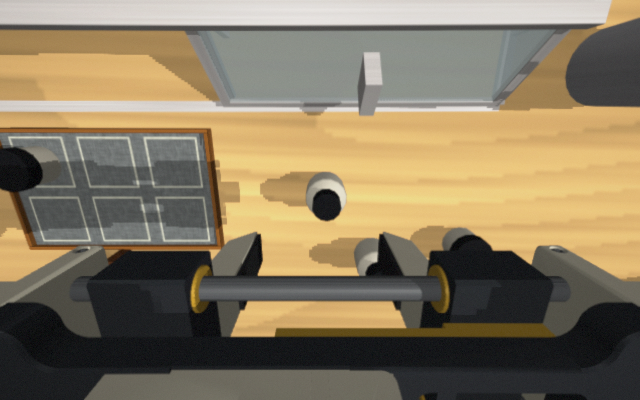

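```bash
python3 -c "
from h import *
print(get_obs()['tool_pos'],unp('wrist',327,205,60), unp('wrist',326,189,0))"
```

```text
[ 547.8034837  -134.81109195  130.27866756] [ 551.65887201 -141.21351356   60.        ] [ 548.9723922  -141.69082508    0.        ]
```

Call:
{"api": "send_rows", "payload": {
  "targets": [
    [[0,0,0,1.7,5.5,30,-0.6],[0,0,0,1.7,5.5,65,-0.6],[0,0,0,1.7,5.5,100,-0.6],[0,0,0,1.7,5.5,119,-0.6],[0,0,0,1.7,5.5,119,0.6]]
  ]
}}

```text
time: 18.73
tool_pos: [546.8, -139.2, 7.2]
tcp_rot: [-3.139, 0.008, 0.034]
contact_force: [-0.7, 0.6, 1.1]
grip_width: 70.2
```

Call:
{"api": "send_rows", "payload": {
  "targets": [
    [[0,0,0,0,0,0,0.6],[0,0,0,0,0,0,0.6],[0,0,0,0,0,0,0.6],[0,0,0,0,0,0,0.6],[0,0,0,0,0,0,0.6]]
  ]
}}

```text
time: 19.15
tool_pos: [550.2, -142.1, 12.7]
tcp_rot: [3.14, -0.001, 0.032]
contact_force: [0.5, 0.8, 5.6]
grip_width: 39.4
```

Call:
{"api": "send_rows", "payload": {
  "targets": [
    [[0,0,0,0,0,0,0.6],[0,0,0,0,0,0,0.6],[0,0,0,0,0,0,0.6]]
  ]
}}

```text
time: 19.4
tool_pos: [550.2, -142.1, 12.6]
tcp_rot: [3.14, -0.001, 0.032]
contact_force: [-0.1, 2.0, 6.7]
grip_width: 39.4
```

Call:
{"api": "send_rows", "payload": {
  "targets": [
    [[0,0,0,0,0,-35,0.6],[0,0,0,0,0,-75,0.6],[0,0,0,0,0,-95,0.6]]
  ]
}}

```text
time: 19.65
tool_pos: [550.7, -142.5, 110.1]
tcp_rot: [3.139, -0.003, 0.032]
contact_force: [2.2, -0.2, -1.2]
grip_width: 38.9
```

```bash
python3 mv.py 511.5 12 105 3.1416 0 0.033
```

```text
[ 0.16 -0.19 -0.08] [ -34.3 -155.6    4.6]
```

Call:
{"api": "send_rows", "payload": {
  "targets": [
    [[0,0,0,-10,-35,0,0.6],[0,0,0,-20,-75,0,0.6],[0,0,0,-28,-115,0,0.6],[0,0,0,-34,-145,5,0.6],[0,0,0,-34,-155.5,5,0.6]]
  ]
}}

```text
time: 20.07
tool_pos: [507.9, 16.1, 100.7]
tcp_rot: [-3.141, 0.004, 0.034]
contact_force: [-1.4, -0.9, -1.4]
grip_width: 39.2
```

Call:
{"api": "send_rows", "payload": {
  "targets": [
    [[0,0,0,0,0,0,0.6],[0,0,0,0,0,30,0.6],[0,0,0,0,0,60,0.6],[0,0,0,0,0,75,0.6]]
  ]
}}

```text
time: 20.4
tool_pos: [509.7, 11.4, 23.8]
tcp_rot: [3.141, 0.003, 0.031]
contact_force: [-1.3, -0.1, -1.1]
grip_width: 39.2
```

Call:
{"api": "send_rows", "payload": {
  "targets": [
    [[0,0,0,0,0,0,0.6],[0,0,0,0,0,0,0.6]]
  ]
}}

```text
time: 20.57
tool_pos: [510.6, 11.4, 25.8]
tcp_rot: [3.141, 0.002, 0.031]
contact_force: [0.5, 0.0, -0.2]
grip_width: 39.0
```

```bash
python3 mv.py 511.5 12 19 3.1416 0 0.033
```

```text
[ 0.05  0.12 -0.13] [ 1.  -0.6  6.8]
```

Call:
{"api": "send_rows", "payload": {
  "targets": [
    [[0,0,0,1,-0.6,3,0.6],[0,0,0,1,-0.6,6.5,0.6],[0,0,0,1,-0.6,6.5,0.6],[0,0,0,1,-0.6,6.5,0.6]]
  ]
}}

```text
time: 20.9
tool_pos: [511.8, 12.9, 20.1]
tcp_rot: [3.141, -0.0, 0.032]
contact_force: [-0.2, -0.2, -0.9]
grip_width: 38.7
```

Call:
{"api": "send_rows", "payload": {
  "targets": [
    [[0,0,0,0,0,0,-0.25],[0,0,0,0,0,0,-0.25],[0,0,0,0,0,0,-0.25],[0,0,0,0,0,0,-0.25],[0,0,0,0,0,-10,-0.25]]
  ]
}}

```text
time: 21.32
tool_pos: [510.3, 13.2, 28.6]
tcp_rot: [3.141, 0.004, 0.032]
contact_force: [-1.0, -0.4, 0.4]
grip_width: 57.2
```

Call:
{"api": "send_rows", "payload": {
  "targets": [
    [[0,0,0,0,0,-30,-0.5],[0,0,0,0,0,-60,-0.5],[0,0,0,0,0,-95,-0.5],[0,0,0,-10,30,-110,-0.5],[0,0,0,-20,65,-110,-0.5]]
  ]
}}

```text
time: 21.73
tool_pos: [496.0, -52.1, 144.5]
tcp_rot: [3.138, -0.008, 0.036]
contact_force: [0.1, -0.4, -1.0]
grip_width: 68.6
```

```bash
python3 mv.py 471 -200 130 3.1416 0 0.03
```

```text
[ 0.18 -0.44  0.34] [-30.4 146.8  14.8]
```

Call:
{"api": "send_rows", "payload": {
  "targets": [
    [[0,0,0,-30,147,12,-0.5],[0,0,0,-30,147,12,-0.5],[0,0,0,-30,147,12,-0.5],[0,0,0,-30,147,12,-0.5],[0,0,0,-30,147,12,-0.5]]
  ]
}}

```text
time: 22.15
tool_pos: [467.5, -205.0, 128.3]
tcp_rot: [3.139, 0.0, 0.027]
contact_force: [-0.6, 1.0, -0.1]
grip_width: 69.1
```

Call:
{"api": "send_rows", "payload": {
  "targets": [
    [[0,0,0,0,0,0,-0.5],[0,0,0,0,0,0,-0.5],[0,0,0,0,0,0,-0.5]]
  ]
}}

```text
time: 22.4
tool_pos: [468.5, -199.1, 128.1]
tcp_rot: [3.141, 0.001, 0.033]
contact_force: [1.1, -0.8, -0.0]
grip_width: 68.9
```

```bash
python3 look.py n_wrist bottle0:0 jar0:0
```

```text
22.4 [ 468.5 -199.1  128.1] [3.1 0.  0. ] 68.9284339577986
bottle0 0.89 [107.1 147.7] [506.5  18.8   0. ]
bottle0 0.59 [315.1 185.2] [ 474.2 -194.2    0. ]
jar0 0.61 [412.5 174.7] [ 489.1 -296.4    0. ]
```

View pics/n_wrist.png

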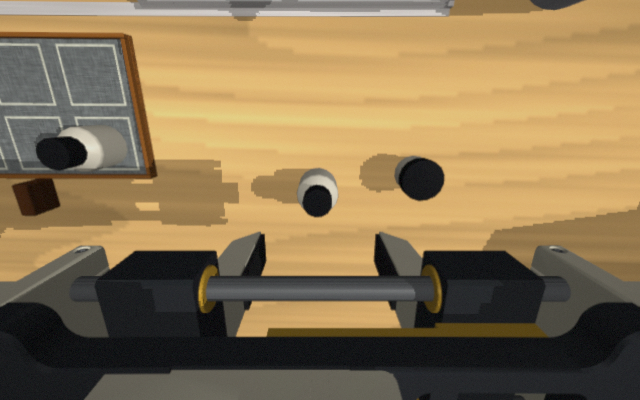

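```bash
python3 -c "
from h import *
print(get_obs()['tool_pos'],unp('wrist',317,200,60), unp('wrist',317.5,186,0), unp('wrist',420,179,36))"; python3 mv.py 474 -197 10 3.1416 0 0.03
```

```text
[ 468.5604886  -199.19913186  128.03602487] [ 477.46748215 -196.79642238   60.        ] [ 473.42568292 -196.86730075    0.        ] [ 493.2199022  -291.32097488   36.        ]
[0.05 0.05 0.21] [  5.6  -2.1 118. ]
```

Call:
{"api": "send_rows", "payload": {
  "targets": [
    [[0,0,0,6.5,-2,30,-0.5],[0,0,0,6.5,-2,65,-0.5],[0,0,0,6.5,-2,98,-0.5],[0,0,0,6.5,-2,116,-0.5],[0,0,0,6.5,-2,116,0.6]]
  ]
}}

```text
time: 22.97
tool_pos: [472.3, -196.1, 8.2]
tcp_rot: [-3.138, 0.007, 0.033]
contact_force: [0.5, 0.8, 0.5]
grip_width: 65.4
```

Call:
{"api": "send_rows", "payload": {
  "targets": [
    [[0,0,0,0,0,0,0.6],[0,0,0,0,0,0,0.6],[0,0,0,0,0,0,0.6],[0,0,0,0,0,0,0.6],[0,0,0,0,0,0,0.6]]
  ]
}}

```text
time: 23.38
tool_pos: [475.5, -198.6, 13.3]
tcp_rot: [3.139, -0.002, 0.032]
contact_force: [0.4, 1.2, 6.6]
grip_width: 39.1
```

Call:
{"api": "send_rows", "payload": {
  "targets": [
    [[0,0,0,0,0,0,0.6],[0,0,0,0,0,-35,0.6],[0,0,0,0,0,-75,0.6],[0,0,0,0,0,-95,0.6],[0,0,0,0,0,-95,0.6]]
  ]
}}

```text
time: 23.8
tool_pos: [477.3, -199.7, 112.0]
tcp_rot: [3.135, -0.007, 0.032]
contact_force: [1.4, -0.7, -0.1]
grip_width: 39.0
```

```bash
python3 mv.py 507.5 144 105 3.1416 0 0.033
```

```text
[ 0.36 -0.42 -0.07] [  41.1 -342.6    5.1]
```

Call:
{"api": "send_rows", "payload": {
  "targets": [
    [[0,0,0,5,-35,-5,0.6],[0,0,0,10,-75,-5,0.6],[0,0,0,15,-115,-5,0.6],[0,0,0,20,-155,-5,0.6],[0,0,0,25,-195,-5,0.6]]
  ]
}}

```text
time: 24.22
tool_pos: [492.8, -0.8, 111.1]
tcp_rot: [3.141, 0.002, 0.031]
contact_force: [0.6, 0.1, -2.0]
grip_width: 39.1
```

Call:
{"api": "send_rows", "payload": {
  "targets": [
    [[0,0,0,5,-40,0,0.6],[0,0,0,10,-80,0,0.6],[0,0,0,14,-115,0,0.6],[0,0,0,16,-138,0,0.6],[0,0,0,16,-147.5,0,0.6]]
  ]
}}

```text
time: 24.63
tool_pos: [504.2, 148.5, 110.8]
tcp_rot: [3.141, 0.002, 0.035]
contact_force: [-0.7, 0.4, -1.3]
grip_width: 39.2
```

Call:
{"api": "send_rows", "payload": {
  "targets": [
    [[0,0,0,0,0,0,0.6],[0,0,0,0,0,10,0.6],[0,0,0,0,0,10,0.6]]
  ]
}}

```text
time: 24.88
tool_pos: [503.6, 144.0, 99.5]
tcp_rot: [3.14, 0.004, 0.031]
contact_force: [-0.4, -0.4, -0.8]
grip_width: 38.7
```

```bash
python3 look.py o_wrist far0:6; python3 mv.py 507 144 19.5 3.1416 0 0.033
```

```text
24.8833 [503.6 144.   99.5] [3.1 0.  0. ] 38.74163409243348
far0 0.89 [470.9 126.9] [576.1  12.7   6. ]
far0 0.86 [394.2 127.6] [573.5  80.    6. ]
[ 0.07  0.17 -0.19] [ 3.  -0.1 81.1]
```

View pics/o_wrist.png

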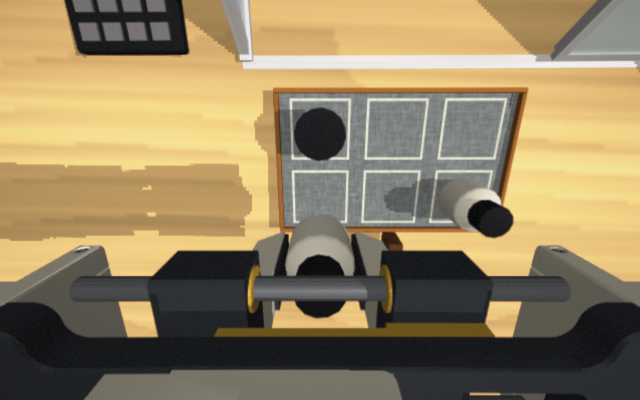

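Call:
{"api": "send_rows", "payload": {
  "targets": [
    [[0,0,0,3,0,30,0.6],[0,0,0,3,0,55,0.6],[0,0,0,3,0,72,0.6],[0,0,0,3,0,76,0.6],[0,0,0,3,0,76,0.6]]
  ]
}}

```text
time: 25.4
tool_pos: [507.0, 144.4, 24.5]
tcp_rot: [3.14, 0.004, 0.03]
contact_force: [0.6, 0.1, -0.7]
grip_width: 38.9
```

Call:
{"api": "send_rows", "payload": {
  "targets": [
    [[0,0,0,0,0,2,0.6],[0,0,0,0,0,3,0.6],[0,0,0,0,0,3,0.6]]
  ]
}}

```text
time: 25.65
tool_pos: [508.4, 145.4, 23.4]
tcp_rot: [3.141, -0.001, 0.032]
contact_force: [0.0, -0.1, -0.5]
grip_width: 39.0
```

Call:
{"api": "send_rows", "payload": {
  "targets": [
    [[0,0,0,0,1,2,0.6],[0,0,0,0,1,4,0.6],[0,0,0,0,1,4,0.6],[0,0,0,0,1,4,0.6]]
  ]
}}

```text
time: 25.98
tool_pos: [508.2, 144.5, 19.3]
tcp_rot: [3.141, -0.001, 0.032]
contact_force: [-0.6, -0.3, 4.8]
grip_width: 39.2
```

Call:
{"api": "send_rows", "payload": {
  "targets": [
    [[0,0,0,0,0,0,-0.25],[0,0,0,0,0,0,-0.25],[0,0,0,0,0,0,-0.25],[0,0,0,0,0,0,-0.25],[0,0,0,0,0,-10,-0.25]]
  ]
}}

```text
time: 26.4
tool_pos: [506.4, 144.3, 27.2]
tcp_rot: [3.14, 0.005, 0.032]
contact_force: [-0.6, 0.2, -0.5]
grip_width: 57.4
```

Call:
{"api": "send_rows", "payload": {
  "targets": [
    [[0,0,0,0,0,-30,-0.5],[0,0,0,0,0,-60,-0.5],[0,0,0,0,0,-95,-0.5],[0,0,0,-10,35,-120,-0.5],[0,0,0,-20,75,-120,-0.5]]
  ]
}}

```text
time: 26.82
tool_pos: [493.4, 71.7, 153.9]
tcp_rot: [3.141, -0.009, 0.036]
contact_force: [1.0, -2.0, -0.2]
grip_width: 68.6
```

```bash
python3 - <<'E'
from h import *
np.set_printoptions(precision=1,suppress=True)
for n in ["scene","top"]:
    snap(n,"p_"+n)
    for l in ["jar0","bottle0"]:
        for d in place_of(l,n)[:4]:
            r,c=d["location"]
            if d["conf"]>.3: print(n,l,round(d["conf"],2),np.array([r,c]),unp(n,c,r,0))
E
python3 mv.py 485 -292 140 3.1416 0 0.033
```

```text
scene jar0 0.78 [183.2 340.7] [565.6 145.9   0. ]
scene jar0 0.56 [267.7 199.9] [ 495.1 -292.9   -0. ]
scene bottle0 0.61 [198.4 293.8] [507.8  15.6   0. ]
scene bottle0 0.54 [171.5 325.6] [503.7 150.6   0. ]
top jar0 0.65 [251.2 431. ] [ 487.9 -300.8    0. ]
[ 0.03  0.08 -0.06] [-17.1 362.9   8.6]
```

View pics/p_scene.png

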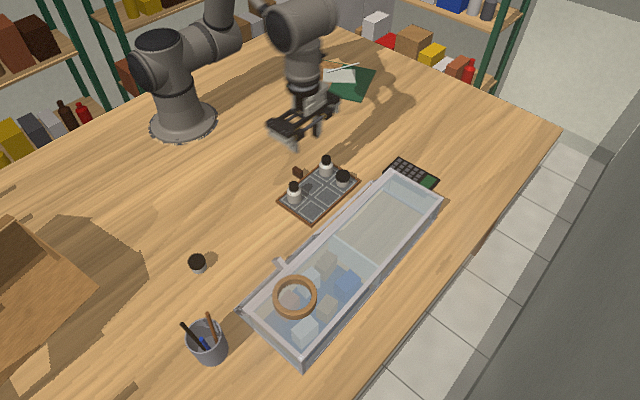

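Call:
{"api": "send_rows", "payload": {
  "targets": [
    [[0,0,0,-17,363,8,-0.5],[0,0,0,-17,363,8,-0.5],[0,0,0,-17,363,8,-0.5],[0,0,0,-17,363,8,-0.5],[0,0,0,-17,363,8,-0.5]]
  ]
}}

```text
time: 27.53
tool_pos: [487.6, -138.1, 143.6]
tcp_rot: [3.141, 0.002, 0.034]
contact_force: [1.3, 0.2, 0.0]
grip_width: 69.0
```

```bash
python3 mv.py 488 -292 130 3.1416 0 0.033
```

```text
[0.01 0.09 0.07] [ -4.9 153.9  13.6]
```

Call:
{"api": "send_rows", "payload": {
  "targets": [
    [[0,0,0,-5,154,13,-0.5],[0,0,0,-5,154,13,-0.5],[0,0,0,-5,154,13,-0.5],[0,0,0,-5,154,13,-0.5],[0,0,0,-5,154,13,-0.5]]
  ]
}}

```text
time: 27.95
tool_pos: [487.6, -296.1, 129.8]
tcp_rot: [3.14, 0.001, 0.029]
contact_force: [0.1, -0.8, 0.7]
grip_width: 68.6
```

Call:
{"api": "send_rows", "payload": {
  "targets": [
    [[0,0,0,0,0,0,-0.5],[0,0,0,0,0,0,-0.5],[0,0,0,0,0,0,-0.5]]
  ]
}}

```text
time: 28.2
tool_pos: [487.7, -289.8, 131.0]
tcp_rot: [-3.141, 0.002, 0.034]
contact_force: [0.8, 0.7, -0.6]
grip_width: 68.8
```

```bash
python3 look.py q_wrist jar0:0
```

```text
28.2 [ 487.7 -289.8  131. ] [-3.1  0.   0. ] 68.82286893279709
jar0 0.87 [322.1 184.2] [ 493.9 -292.6    0. ]
```

View pics/q_wrist.png

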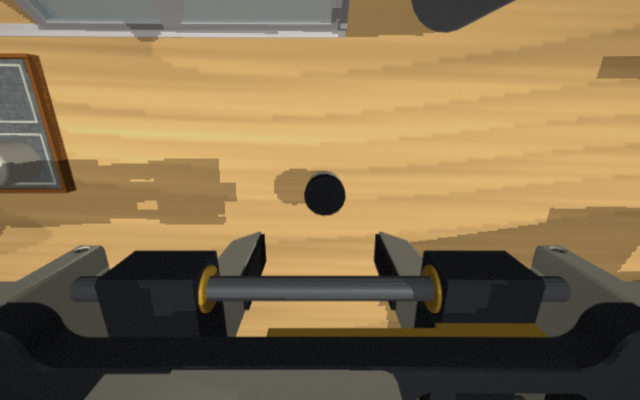

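```bash
python3 -c "
from h import *
print(get_obs()['tool_pos'],unp('wrist',325,194,36))"; python3 mv.py 494 -294 11 3.1416 0 0.033
```

```text
[ 487.78848944 -290.0926617   131.36425658] [ 493.9565482  -295.11950863   36.        ]
[0.03 0.06 0.06] [  6.2   4.  120.4]
```

Call:
{"api": "send_rows", "payload": {
  "targets": [
    [[0,0,0,6,4,30,-0.5],[0,0,0,6,4,65,-0.5],[0,0,0,6,4,100,-0.5],[0,0,0,6,4,117,-0.5],[0,0,0,6,4,119,0.6]]
  ]
}}

```text
time: 28.72
tool_pos: [491.5, -293.0, 8.7]
tcp_rot: [-3.138, 0.006, 0.033]
contact_force: [-0.7, 0.9, 0.1]
grip_width: 65.3
```

Call:
{"api": "send_rows", "payload": {
  "targets": [
    [[0,0,0,0,0,0,0.6],[0,0,0,0,0,0,0.6],[0,0,0,0,0,0,0.6],[0,0,0,0,0,0,0.6],[0,0,0,0,0,0,0.6]]
  ]
}}

```text
time: 29.13
tool_pos: [494.3, -296.1, 14.0]
tcp_rot: [3.139, -0.002, 0.032]
contact_force: [0.7, 0.7, 6.4]
grip_width: 38.7
```

Call:
{"api": "send_rows", "payload": {
  "targets": [
    [[0,0,0,0,0,0,0.6],[0,0,0,0,0,-35,0.6],[0,0,0,0,0,-75,0.6],[0,0,0,0,0,-105,0.6],[0,0,0,0,0,-110,0.6]]
  ]
}}

```text
time: 29.55
tool_pos: [495.9, -297.5, 128.7]
tcp_rot: [3.134, -0.007, 0.032]
contact_force: [0.2, -0.3, -0.6]
grip_width: 38.6
```

```bash
python3 mv.py 573 14 125 3.1416 0 0.033
```

```text
[ 0.45 -0.42 -0.07] [  86.9 -308.9    1.9]
```

Call:
{"api": "send_rows", "payload": {
  "targets": [
    [[0,0,0,10,-35,0,0.6],[0,0,0,20,-75,0,0.6],[0,0,0,30,-115,0,0.6],[0,0,0,42,-155,0,0.6],[0,0,0,54,-195,0,0.6]]
  ]
}}

```text
time: 29.97
tool_pos: [541.0, -97.4, 122.1]
tcp_rot: [3.141, 0.001, 0.031]
contact_force: [0.4, -0.7, -1.0]
grip_width: 38.9
```

Call:
{"api": "send_rows", "payload": {
  "targets": [
    [[0,0,0,11,-38,0,0.6],[0,0,0,22,-75,0,0.6],[0,0,0,30,-100,0,0.6],[0,0,0,33,-114,5,0.6],[0,0,0,33,-114,10,0.6]]
  ]
}}

```text
time: 30.38
tool_pos: [570.8, 19.1, 111.8]
tcp_rot: [3.141, 0.0, 0.036]
contact_force: [-0.9, -0.5, -0.9]
grip_width: 38.9
```

Call:
{"api": "send_rows", "payload": {
  "targets": [
    [[0,0,0,0,0,10,0.6],[0,0,0,0,0,20,0.6],[0,0,0,0,0,20,0.6]]
  ]
}}

```text
time: 30.63
tool_pos: [568.7, 14.7, 89.2]
tcp_rot: [3.141, 0.006, 0.03]
contact_force: [-1.2, -0.3, -1.9]
grip_width: 38.5
```

```bash
python3 look.py r_wrist far0:6; python3 mv.py 573 14 20.5 3.1416 0 0.033
```

```text
30.6333 [568.7  14.7  89.2] [3.1 0.  0. ] 38.48111013095477
far0 0.93 [177.2 196.6] [572.4 145.2   6. ]
far0 0.65 [250.3 200.1] [571.1  78.5   6. ]
far0 0.64 [319.9 196.6] [576.4  14.5   6. ]
[ 0.04  0.16 -0.17] [ 3.3  0.7 70.5]
```

View pics/r_wrist.png

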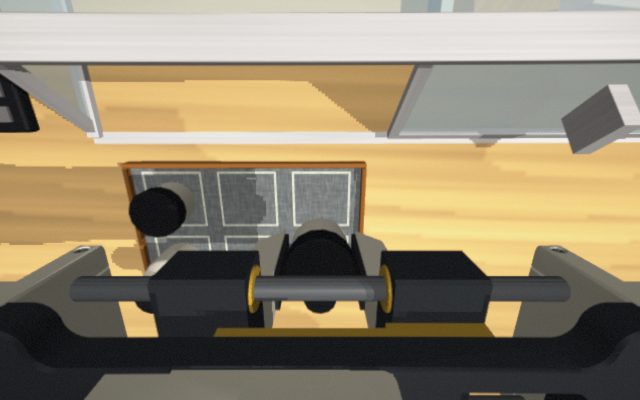

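Call:
{"api": "send_rows", "payload": {
  "targets": [
    [[0,0,0,4,0.5,25,0.6],[0,0,0,4,0.5,45,0.6],[0,0,0,4,0.5,60,0.6],[0,0,0,4,0.5,64,0.6],[0,0,0,4,0.5,64,0.6]]
  ]
}}

```text
time: 31.15
tool_pos: [573.9, 14.8, 27.1]
tcp_rot: [3.141, 0.003, 0.031]
contact_force: [-0.7, -0.0, -1.0]
grip_width: 38.7
```

Call:
{"api": "send_rows", "payload": {
  "targets": [
    [[0,0,0,0,0,2,0.6],[0,0,0,0,0,3,0.6],[0,0,0,0,0,3,0.6]]
  ]
}}

```text
time: 31.4
tool_pos: [575.1, 15.2, 25.8]
tcp_rot: [3.141, -0.001, 0.032]
contact_force: [0.2, -0.6, -0.5]
grip_width: 38.6
```

Call:
{"api": "send_rows", "payload": {
  "targets": [
    [[0,0,0,-1,1,3,0.6],[0,0,0,-1,1,5,0.6],[0,0,0,-1,1,5.5,0.6],[0,0,0,-1,1,5.5,0.6]]
  ]
}}

```text
time: 31.73
tool_pos: [573.6, 14.3, 20.0]
tcp_rot: [3.14, 0.0, 0.032]
contact_force: [-1.4, -0.2, 4.3]
grip_width: 38.6
```

Call:
{"api": "send_rows", "payload": {
  "targets": [
    [[0,0,0,0,0,0,-0.2],[0,0,0,0,0,0,-0.2],[0,0,0,0,0,0,-0.2],[0,0,0,0,0,0,-0.2],[0,0,0,0,0,-10,-0.2]]
  ]
}}

```text
time: 32.15
tool_pos: [572.1, 14.5, 27.9]
tcp_rot: [3.141, 0.005, 0.032]
contact_force: [0.6, 0.5, -0.9]
grip_width: 55.0
```

Call:
{"api": "send_rows", "payload": {
  "targets": [
    [[0,0,0,0,0,-30,-0.4],[0,0,0,0,0,-60,-0.4],[0,0,0,0,0,-95,-0.4],[0,0,0,-30,-20,-130,-0.4],[0,0,0,-65,-40,-130,-0.4]]
  ]
}}

```text
time: 32.57
tool_pos: [516.1, 49.2, 164.3]
tcp_rot: [3.14, -0.011, 0.03]
contact_force: [0.3, 0.6, 1.0]
grip_width: 64.6
```

```bash
python3 mv.py 440 76 140 3.1416 0 0.033
```

```text
[ 0.11 -0.62 -0.19] [-75.5 -29.1  23.4]
```

Call:
{"api": "send_rows", "payload": {
  "targets": [
    [[0,0,0,-35,-14,5,-0.4],[0,0,0,-65,-28,5,-0.4],[0,0,0,-75,-29,5,-0.4],[0,0,0,-75,-29,5,-0.4],[0,0,0,-75,-29,5,-0.4]]
  ]
}}

```text
time: 32.98
tool_pos: [437.0, 76.5, 154.7]
tcp_rot: [3.141, -0.002, 0.032]
contact_force: [0.2, -0.1, -0.2]
grip_width: 64.1
```

```bash
python3 look.py s_wrist jar0:6 bottle0:6 far0:6 near0:6 tray_pull:28; python3 -c "
from h import *
snap('top','s_top',(185,285,200,340),5)"
```

```text
32.9833 [437.   76.5 154.7] [ 3.1 -0.   0. ] 64.09459045113496
jar0 0.9 [255.4  57.6] [567.6 144.    6. ]
jar0 0.76 [384.3  60.2] [569.3  15.6   6. ]
bottle0 0.95 [257.3 120.6] [507.  144.3   6. ]
bottle0 0.84 [381.2 120.4] [511.3  12.9   6. ]
far0 0.83 [321.7  53.1] [573.   78.1   6. ]
near0 0.76 [321.6 120.8] [508.2  76.1   6. ]
near0 0.37 [381.6 119.5] [511.5  12.7   6. ]
tray_pull 0.56 [319.3 176.1] [453.   76.9  28. ]
```

View pics/s_wrist.png

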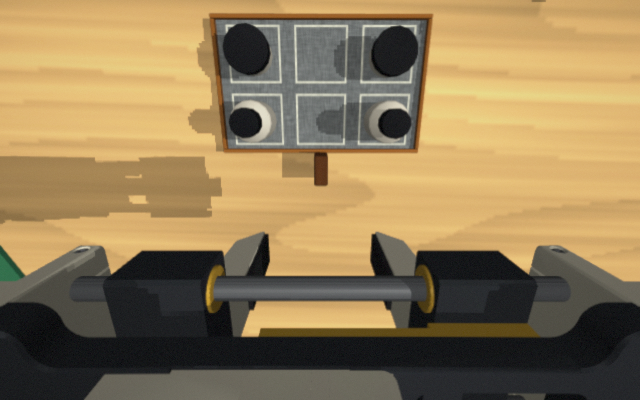

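View pics/s_top.png

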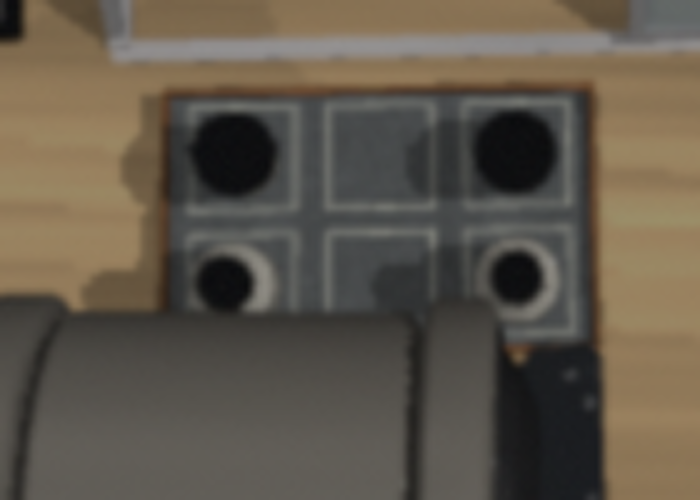

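```bash
python3 mv.py 450.5 76.3 14 3.1416 0 0.032
```

```text
[ 0.05  0.08 -0.05] [ 14.1   0.3 139.5]
```

Call:
{"api": "send_rows", "payload": {
  "targets": [
    [[0,0,0,12,0.3,35,-0.3],[0,0,0,12,0.3,70,-0.3],[0,0,0,12,0.3,105,-0.3],[0,0,0,12,0.3,125,-0.3],[0,0,0,12,0.3,138,-0.3]]
  ]
}}

```text
time: 33.75
tool_pos: [446.6, 76.3, 13.1]
tcp_rot: [3.141, 0.005, 0.031]
contact_force: [0.2, 0.0, 0.2]
grip_width: 59.7
```

Call:
{"api": "send_rows", "payload": {
  "targets": [
    [[0,0,0,0,0,0,0.2],[0,0,0,0,0,0,0.2],[0,0,0,0,0,0,0.5]]
  ]
}}

```text
time: 34.0
tool_pos: [448.7, 76.5, 16.4]
tcp_rot: [3.141, -0.0, 0.032]
contact_force: [-0.7, 0.7, -0.6]
grip_width: 44.0
```

```bash
python3 look.py t_wrist
```

```text
34.0 [448.7  76.5  16.4] [ 3.1 -0.   0. ] 44.00627890056755
```

View pics/t_wrist.png

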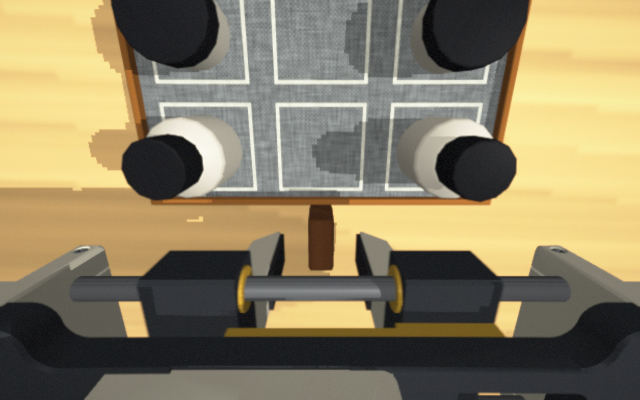

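Call:
{"api": "send_rows", "payload": {
  "targets": [
    [[0,0,0,2,0,1,1],[0,0,0,2,0,1,1],[0,0,0,2,0,1,1],[0,0,0,2,0,1,1],[0,0,0,2,0,1,1]]
  ]
}}

```text
time: 34.47
tool_pos: [450.2, 76.5, 15.2]
tcp_rot: [3.141, 0.0, 0.032]
contact_force: [-1.5, -1.1, 4.2]
grip_width: 13.7
```

Call:
{"api": "send_rows", "payload": {
  "targets": [
    [[0,0,0,0,0,0,1],[0,0,0,0,0,0,1],[0,0,0,0,0,0,1]]
  ]
}}

```text
time: 34.72
tool_pos: [450.1, 76.5, 15.2]
tcp_rot: [3.141, 0.0, 0.032]
contact_force: [-0.8, -1.4, 6.6]
grip_width: 13.8
```

Call:
{"api": "send_rows", "payload": {
  "targets": [
    [[0,0,0,2,0,0,1],[0,0,0,6,0,0,1],[0,0,0,12,0,0,1],[0,0,0,20,0,0,1],[0,0,0,29,0.1,0,1]]
  ]
}}

```text
time: 35.13
tool_pos: [471.0, 77.6, 14.6]
tcp_rot: [3.141, 0.017, 0.032]
contact_force: [-19.1, -0.6, 22.3]
grip_width: 13.6
```

Call:
{"api": "send_rows", "payload": {
  "targets": [
    [[0,0,0,10,0,0,1],[0,0,0,21,0,0,1],[0,0,0,32,0.1,0,1],[0,0,0,43,0.1,0,1],[0,0,0,54,0.2,0,1]]
  ]
}}

```text
time: 35.55
tool_pos: [527.1, 79.2, 14.7]
tcp_rot: [3.141, 0.014, 0.032]
contact_force: [-18.8, -0.1, 19.2]
grip_width: 13.8
```

Call:
{"api": "send_rows", "payload": {
  "targets": [
    [[0,0,0,11,0,0,1],[0,0,0,22,0,0,1],[0,0,0,33,0.1,0,1],[0,0,0,43,0.1,0,1],[0,0,0,52,0.2,0,1]]
  ]
}}

```text
time: 35.97
tool_pos: [580.3, 80.7, 14.7]
tcp_rot: [3.141, 0.012, 0.032]
contact_force: [-17.0, -0.4, 17.6]
grip_width: 13.7
```

Call:
{"api": "send_rows", "payload": {
  "targets": [
    [[0,0,0,9,0,0,1],[0,0,0,18,0,0,1],[0,0,0,26,0.1,0,1],[0,0,0,33,0.1,0,1],[0,0,0,37,0.1,0,1]]
  ]
}}

```text
time: 36.38
tool_pos: [618.1, 81.7, 14.7]
tcp_rot: [3.141, 0.01, 0.032]
contact_force: [-15.4, -1.0, 15.6]
grip_width: 13.8
```

Call:
{"api": "send_rows", "payload": {
  "targets": [
    [[0,0,0,2,0,0,1],[0,0,0,2,0,0,1]]
  ]
}}

```text
time: 36.55
tool_pos: [620.1, 81.8, 14.7]
tcp_rot: [3.141, 0.01, 0.032]
contact_force: [-12.4, 0.5, 12.8]
grip_width: 13.7
```

```bash
python3 look.py u_wrist tray_pull:28
```

```text
36.55 [620.1  81.8  14.7] [3.1 0.  0. ] 13.68709881673133
tray_pull 0.85 [321.5 253. ] [623.3  80.6  28. ]
```

View pics/u_wrist.png

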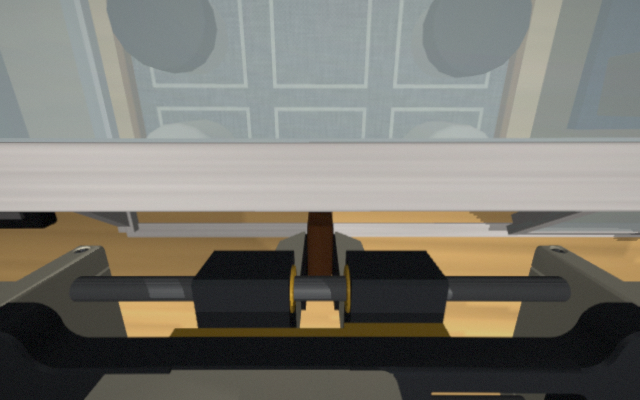

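Call:
{"api": "send_rows", "payload": {
  "targets": [
    [[0,0,0,-1.5,0,-1,1],[0,0,0,-1.5,0,-1,-0.1],[0,0,0,-1.5,0,-1,-0.1],[0,0,0,-1.5,0,-1,-0.1],[0,0,0,-1.5,0,-1,-0.1]]
  ]
}}

```text
time: 37.07
tool_pos: [622.7, 81.4, 15.6]
tcp_rot: [3.141, 0.0, 0.032]
contact_force: [0.3, 0.0, 0.6]
grip_width: 36.2
```

Call:
{"api": "send_rows", "payload": {
  "targets": [
    [[0,0,0,-15,0,-1,-0.1],[0,0,0,-35,0,-1,-0.1],[0,0,0,-45,0,-5,1],[0,0,0,-45,0,-10,1],[0,0,0,-45,0,-10,1]]
  ]
}}

```text
time: 37.48
tool_pos: [578.5, 80.1, 27.0]
tcp_rot: [3.141, -0.002, 0.032]
contact_force: [1.4, -0.1, 0.4]
grip_width: 34.5
```

```bash
python3 mv.py 590 80.3 22 3.1416 -0.35 0.029
```

```text
[ 0.02 19.95  0.16] [11.4  0.1  5. ]
```

Call:
{"api": "send_rows", "payload": {
  "targets": [
    [[0,7,0,5,0,0,1],[0,14,0,5,0,0,1],[0,20,0,8,0,3,1],[0,20,0,11,-0.5,5,1],[0,20,0,11,-0.5,5,1]]
  ]
}}

```text
time: 37.9
tool_pos: [588.3, 80.9, 20.2]
tcp_rot: [3.141, -0.345, 0.032]
contact_force: [0.2, -0.1, 0.5]
grip_width: 2.8
```

```bash
python3 look.py v_wrist tray_pull:28;  python3 -c "
from h import *
print(get_obs()['joint_positions'])"; python3 mv.py 600 81.1 22 3.1416 -0.37 0.03
```

```text
37.9 [588.3  80.9  20.2] [ 3.1 -0.3  0. ] 2.7750099789957043
tray_pull 0.65 [319.3 192.6] [624.9  82.   28. ]
[0.00260208 0.58570666 1.8760335  0.0279902  0.33212292 1.51676114]
[0.01 1.26 0.1 ] [9.2 0.  2.6]
```

View pics/v_wrist.png

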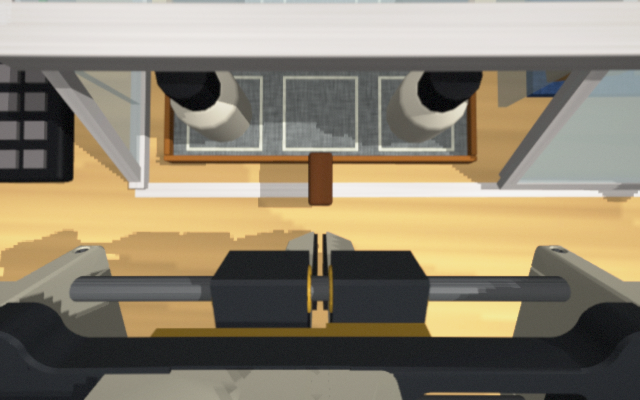

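Call:
{"api": "send_rows", "payload": {
  "targets": [
    [[0,0,0,3.8,0,1.4,1],[0,0,0,8,0,2.7,1],[0,0,0,11,0,3.7,1],[0,0,0,13,0,4.5,1],[0,0,0,15,0,5.2,1]]
  ]
}}

```text
time: 38.42
tool_pos: [604.6, 81.4, 20.8]
tcp_rot: [3.141, -0.348, 0.032]
contact_force: [-3.4, -1.7, 2.3]
grip_width: 0.8
```

```bash
python3 mv.py 645 82.4 21 3.1416 -0.35 0.03
```

```text
[0.01 0.14 0.11] [38.1  0.3 13.6]
```

Call:
{"api": "send_rows", "payload": {
  "targets": [
    [[0,0,0,3,0,1,1],[0,0,0,7,0,2.5,1],[0,0,0,12,0,4.3,1],[0,0,0,17,0.1,6,1],[0,0,0,21,0.1,7.5,1]]
  ]
}}

```text
time: 38.83
tool_pos: [624.3, 82.2, 20.1]
tcp_rot: [3.141, -0.343, 0.032]
contact_force: [-8.9, -0.2, 5.5]
grip_width: 0.4
```

Call:
{"api": "send_rows", "payload": {
  "targets": [
    [[0,0,0,4,0,1.5,1],[0,0,0,8,0,3,1],[0,0,0,12,0,4.3,1],[0,0,0,15,0,5.4,1],[0,0,0,16,0,5.8,1]]
  ]
}}

```text
time: 39.25
tool_pos: [641.5, 82.7, 20.1]
tcp_rot: [3.141, -0.343, 0.032]
contact_force: [-9.1, -0.7, 4.9]
grip_width: 0.5
```

```bash
python3 look.py w_wrist tray_pull:28 far0:6; python3 -c "
from h import *
snap('top','w_top',(85,215,160,460),2.6)"
```

```text
39.25 [641.5  82.7  20.1] [ 3.1 -0.3  0. ] 0.4648576356138521
```

View pics/w_wrist.png

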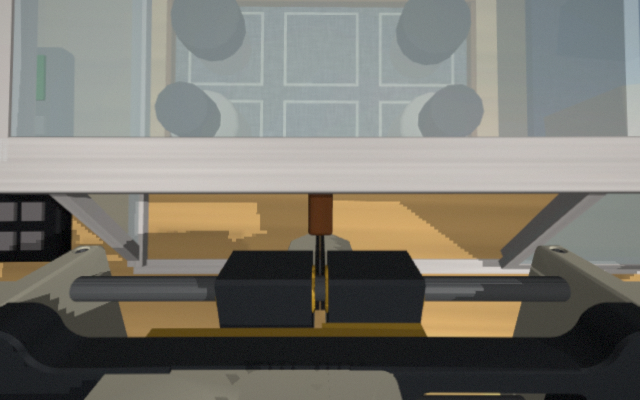

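View pics/w_top.png

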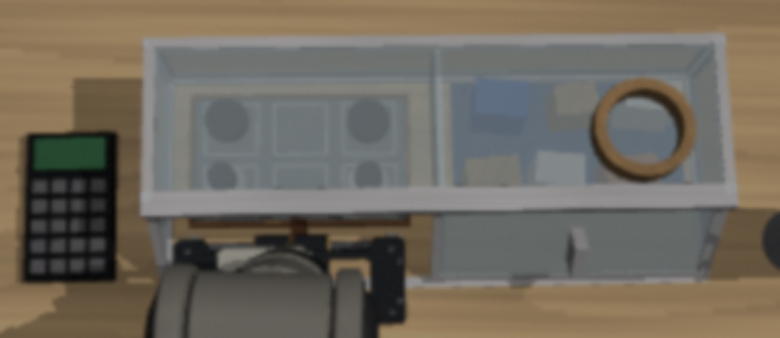

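Call:
{"api": "send_rows", "payload": {
  "targets": [
    [[0,0,0,3,0,1,1],[0,0,0,6,0,2.1,1],[0,0,0,9,0,3.2,1],[0,0,0,11,0,4,1],[0,0,0,12.5,0,4.5,1]]
  ]
}}

```text
time: 39.87
tool_pos: [654.4, 83.2, 20.1]
tcp_rot: [3.141, -0.342, 0.032]
contact_force: [-9.3, 0.7, 6.3]
grip_width: 0.5
```

Call:
{"api": "send_rows", "payload": {
  "targets": [
    [[0,0,0,0.5,0,0.2,1],[0,0,0,0.5,0,0.2,1]]
  ]
}}

```text
time: 40.03
tool_pos: [655.0, 83.1, 20.1]
tcp_rot: [3.141, -0.343, 0.032]
contact_force: [-8.7, -0.4, 5.2]
grip_width: 0.5
```

```bash
python3 look.py x_wrist ; python3 -c "
from h import *
snap('top','x_top',(85,215,160,360),4);snap('scene','x_scene',(150,290,320,470),5)"
```

```text
40.0333 [655.   83.1  20.1] [ 3.1 -0.3  0. ] 0.5139755219660604
```

View pics/x_top.png

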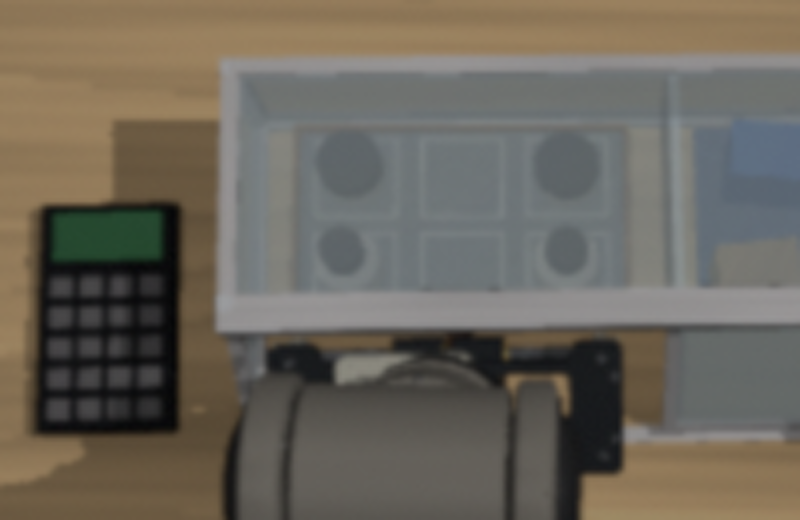

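View pics/x_scene.png

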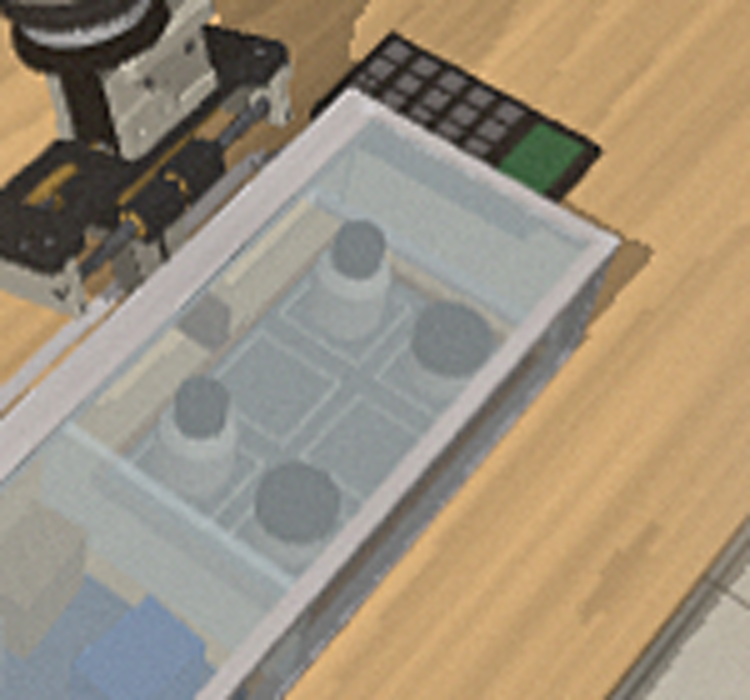

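View pics/x_wrist.png

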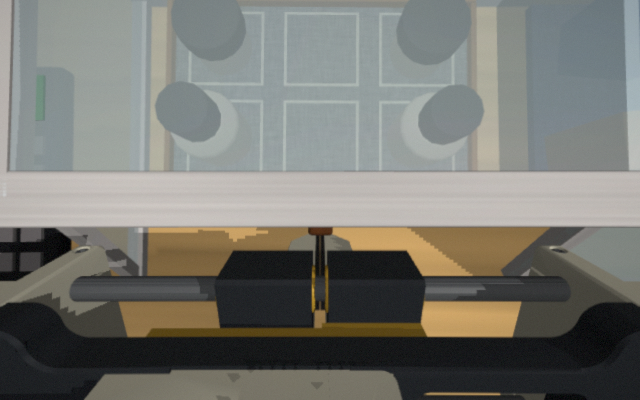

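```bash
python3 -c "
from h import *
def cx(w): 
  a=.028; d=w[:2]-np.array([630.7,-48.2]); return d@[np.cos(a),np.sin(a)]
print(cx(unp('top',160+460/4,85+127/4,12)),cx(unp('top',160+460/4,85+122/4,0)),cx(unp('top',160+460/4,85+122/4,4)))
a=.028
for z in (0,4): 
  for X in (201,207): print(X,z,(proj('top',[630.7+X-128*a,-48.2+128+X*a,z])[0]-[160,85])*4)
print((proj('top',[630.7+196-128*a,-48.2+128+196*a,12])[0]-[160,85])*4,(proj('top',[630.7+191-128*a,-48.2+128+191*a,12])[0]-[160,85])*4)
for p in [(353,120),(470,120),(583,120)]: pass
"
```

```text
191.52036166937808 199.52847393400637 197.95532560317122
201 0 [462.17024408 119.66276492]
207 0 [462.13936667 110.67377926]
201 4 [461.72628763 117.28711654]
207 4 [461.69573569 108.26395869]
[460.85244423 120.06817683] [460.87750799 127.67166145]
```

Call:
{"api": "send_rows", "payload": {
  "targets": [
    [[0,0,0,1.5,0,0.5,1],[0,0,0,3,0,1,1],[0,0,0,4,0,1.4,1],[0,0,0,4,0,1.4,1]]
  ]
}}

```text
time: 40.52
tool_pos: [657.9, 83.3, 20.0]
tcp_rot: [3.141, -0.34, 0.032]
contact_force: [-14.7, -1.6, 9.8]
grip_width: 0.4
```

Call:
{"api": "send_rows", "payload": {
  "targets": [
    [[0,0,0,-10,0,-3.5,1],[0,0,0,-30,0,-11,0.6],[0,-3,0,-55,0,-20,0.2],[0,-5,0,-80,0,-40,0],[0,-5,0,-95,0,-70,0]]
  ]
}}

```text
time: 40.93
tool_pos: [545.9, 79.4, 52.5]
tcp_rot: [3.141, -0.254, 0.032]
contact_force: [0.2, -0.9, 0.8]
grip_width: 22.5
```

```bash
python3 look.py y_wrist tray_pull:28 ; python3 -c "
from h import *
snap('top','y_top',(85,215,160,360),4)"
```

```text
40.9333 [545.9  79.4  52.5] [ 3.1 -0.3  0. ] 22.47732754175793
```

View pics/y_wrist.png

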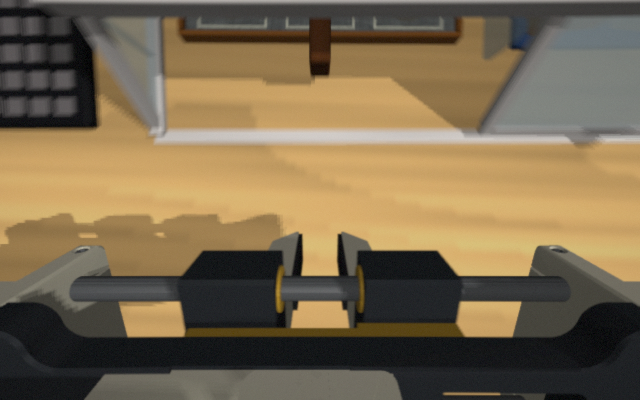

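View pics/y_top.png

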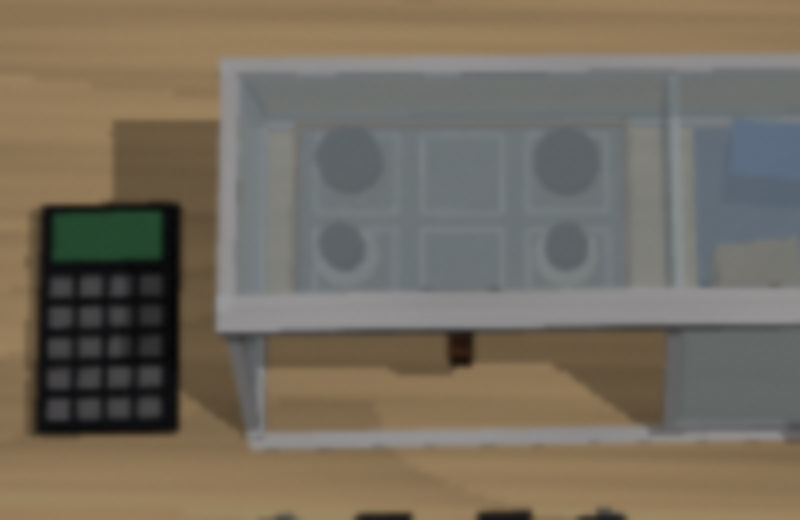

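```bash
python3 -c "
from h import *
a=.028
def W(x,y,z): return [630.7+x*np.cos(a)-y*np.sin(a),-48.2+x*np.sin(a)+y*np.cos(a),z]
for n,P in dict(railf=(46,128,89),railb=(68,128,89),foot=(0,128,0),reartop=(207,128,89),rearin=(201,128,89),blk131=(36,128,39),blk131b=(36,128,11),tr131=(196,128,12),lid=(162,194,42),near=(100,194,66)).items(): print(n,(proj('top',W(*P))[0]-[160,85])*4)
"
python3 -c "
import cv2
im=cv2.imread('pics/y_top.png');cv2.imwrite('pics/y_top2.png',cv2.resize(im[40:460,380:560],None,fx=1.4*1.0,fy=1.4))"
```

```text
railf [452.05307044 322.99618882]
railb [451.96162307 285.03343092]
foot [463.35354419 431.35501889]
reartop [451.42116896  52.12200112]
rearin [451.44322149  61.93399651]
blk131 [458.56600559 360.06110177]
blk131b [461.89195694 370.19018553]
tr131 [460.93085938 120.18587404]
lid [347.57668934 155.81471847]
near [340.70938697 243.36457065]
```

View pics/y_top2.png

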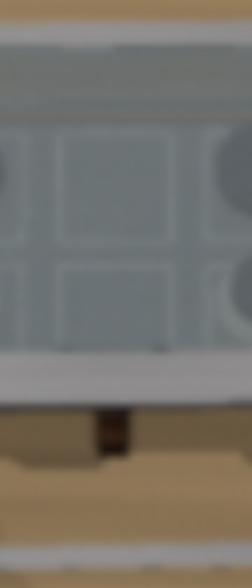

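```bash
python3 mv.py 624.7 81.4 108.2 3.1416 -0.5 0.032
```

```text
[ 0.05 13.58  0.02] [ 87.3   0.8 -30.6]
```

Call:
{"api": "send_rows", "payload": {
  "targets": [
    [[0,4,0,20,0,-25,0],[0,8,0,45,0,-35,0],[0,13.5,0,75,1,-35,0],[0,13.5,0,87,1,-31,0],[0,13.5,0,87,1,-31,0]]
  ]
}}

```text
time: 41.5
tool_pos: [627.1, 80.8, 107.1]
tcp_rot: [3.141, -0.499, 0.032]
contact_force: [0.6, -0.6, 0.2]
grip_width: 45.9
```

Call:
{"api": "send_rows", "payload": {
  "targets": [
    [[0,0,0,0,0,0,0],[0,0,0,0,0,0,0],[0,0,0,0,0,0,0]]
  ]
}}

```text
time: 41.75
tool_pos: [623.8, 81.0, 106.1]
tcp_rot: [3.141, -0.495, 0.032]
contact_force: [0.4, 0.7, 0.4]
grip_width: 45.9
```

```bash
python3 look.py z_wrist tray_pull:28; python3 -c "
import cv2
for n in 'ez':
  im=cv2.imread(f'pics/{n}_wrist.png');cv2.imwrite(f'pics/{n}_wc.png',cv2.resize(im[60:270,220:460],None,fx=2.8,fy=2.8,interpolation=cv2.INTER_CUBIC))"
```

```text
41.75 [623.8  81.  106.1] [ 3.1 -0.5  0. ] 45.93902499686072
tray_pull 0.64 [320.2 194.7] [673.8  82.   28. ]
```

View pics/e_wc.png

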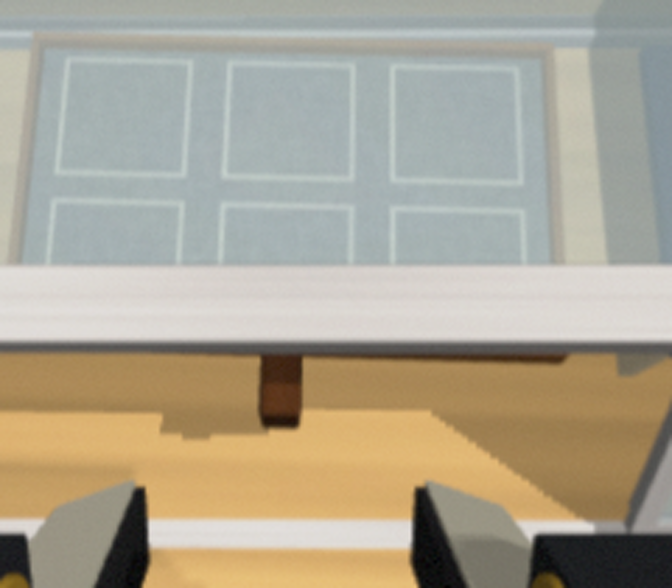

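View pics/z_wc.png

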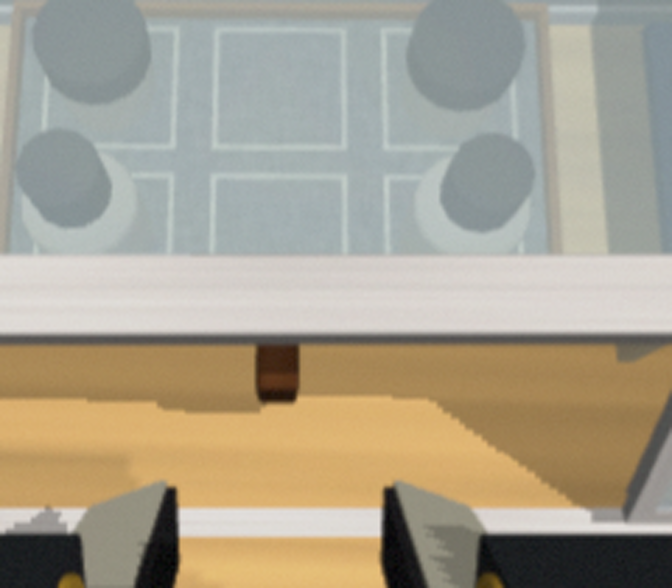

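```bash
python3 -c "
from h import *
np.set_printoptions(precision=1,suppress=True)
f=lambda r,z,c=278:unp('wrist',220+c/2.8,60+r/2.8,z)
def cx(w): return ((w[:2]-[630.7,-48.2])@[np.cos(.028),np.sin(.028)])
for n,r,z in [('railback',254,89),('railfront',334,89),('railfront_low',344,76),('blkbot',402,11),('blktop',374,39),('rimrear',6,12),('silltop0',508,0),('sillbot0',536,0),('sq_far_far',30,6),('sq_far_near',148,6),('sq_near_far',176,6)]: print(n,cx(f(r,z)))
"
```

```text
railback 67.82379448131691
railfront 45.96040293991932
railfront_low 46.46300036759454
blkbot 41.036605954402056
blktop 45.538962413192266
rimrear 198.50490888410806
silltop0 3.9253800702294233
sillbot0 -6.037968158748589
sq_far_far 192.2791665759274
sq_far_near 141.56914782357603
sq_near_far 129.96371735581894
```

```bash
python3 mv.py 634 81.6 43 3.1416 -0.44 0.03
```

```text
[-0.01 -3.18  0.11] [-21.4  -0.3  60.6]
```

Call:
{"api": "send_rows", "payload": {
  "targets": [
    [[0,-1,0,-7,-0.3,20,0],[0,-2,0,-14,-0.3,40,0],[0,-3.2,0,-21.5,-0.3,60,0],[0,-3.2,0,-21.5,-0.3,60,0],[0,-3.2,0,-21.5,-0.3,60,0]]
  ]
}}

```text
time: 42.27
tool_pos: [633.5, 81.6, 43.0]
tcp_rot: [3.141, -0.439, 0.032]
contact_force: [0.4, 0.4, -0.6]
grip_width: 45.8
```

```bash
python3 mv.py 674 83 20 3.1416 -0.45 0.03
```

```text
[-0.    0.64  0.12] [26.9 -0.1 38. ]
```

Call:
{"api": "send_rows", "payload": {
  "targets": [
    [[0,0.6,0,9,0,12,0],[0,0.6,0,18,0,25,0],[0,0.6,0,26,0,36,0],[0,0.6,0,26,0,36,0],[0,0.6,0,26,0,36,0]]
  ]
}}

```text
time: 42.68
tool_pos: [673.0, 82.8, 23.4]
tcp_rot: [3.141, -0.452, 0.032]
contact_force: [0.1, -0.0, 0.1]
grip_width: 45.9
```

Call:
{"api": "send_rows", "payload": {
  "targets": [
    [[0,0,0,0,0,2.2,1],[0,0,0,0,0,2.2,1],[0,0,0,0,0,2.2,1],[0,0,0,0,0,2.2,1],[0,0,0,0,0,2.2,1]]
  ]
}}

```text
time: 43.1
tool_pos: [673.8, 82.8, 20.7]
tcp_rot: [3.141, -0.451, 0.032]
contact_force: [0.0, -0.5, 0.2]
grip_width: 17.2
```

Call:
{"api": "send_rows", "payload": {
  "targets": [
    [[0,0,0,0,0,0,1],[0,0,0,0,0,0,1],[0,0,0,0,0,0,1]]
  ]
}}

```text
time: 43.35
tool_pos: [673.8, 82.9, 20.7]
tcp_rot: [3.141, -0.451, 0.032]
contact_force: [-2.9, 0.1, 4.8]
grip_width: 13.5
```

Call:
{"api": "send_rows", "payload": {
  "targets": [
    [[0,0,0,-1.5,0,-0.7,1],[0,0,0,-3,0,-1.4,1],[0,0,0,-4.5,0,-2.1,1],[0,0,0,-5,0,-2.4,1],[0,0,0,-5,0,-2.4,1]]
  ]
}}

```text
time: 43.77
tool_pos: [668.6, 82.6, 20.7]
tcp_rot: [3.141, -0.448, 0.032]
contact_force: [2.6, -0.4, -3.9]
grip_width: 13.4
```

Call:
{"api": "send_rows", "payload": {
  "targets": [
    [[0,0,0,0,0,0,0],[0,0,0,0,0,0,0],[0,0,0,0,0,0,0],[0,0,0,0,0,0,0],[0,0,0,0,0,0,0]]
  ]
}}

```text
time: 44.18
tool_pos: [669.1, 82.7, 21.4]
tcp_rot: [3.141, -0.449, 0.032]
contact_force: [0.6, 0.7, 0.1]
grip_width: 42.5
```

Call:
{"api": "send_rows", "payload": {
  "targets": [
    [[0,0,0,-13,0,-10,0],[0,0,0,-22,0,-20,0],[0,3,0,-15,0,-50,0],[0,3,0,-8,0,-85,0],[0,3,0,-8,0,-100,0]]
  ]
}}

```text
time: 44.6
tool_pos: [617.6, 81.3, 110.1]
tcp_rot: [3.141, -0.504, 0.032]
contact_force: [0.5, 0.7, 0.5]
grip_width: 45.6
```

Call:
{"api": "send_rows", "payload": {
  "targets": [
    [[0,0,0,0,0,0,0],[0,0,0,0,0,0,0],[0,0,0,0,0,0,0]]
  ]
}}

```text
time: 44.85
tool_pos: [618.5, 81.2, 107.2]
tcp_rot: [3.141, -0.501, 0.032]
contact_force: [0.3, -0.7, -0.4]
grip_width: 45.9
```

```bash
python3 look.py za_wrist tray_pull:28; python3 -c "
import cv2
im=cv2.imread(f'pics/za_wrist.png');cv2.imwrite(f'pics/za_wc.png',cv2.resize(im[60:270,220:460],None,fx=2.8,fy=2.8,interpolation=cv2.INTER_CUBIC))"
```

```text
44.85 [618.5  81.2 107.2] [ 3.1 -0.5  0. ] 45.90633426190788
tray_pull 0.77 [320.4 192.8] [670.3  81.9  28. ]
```

View pics/za_wc.png

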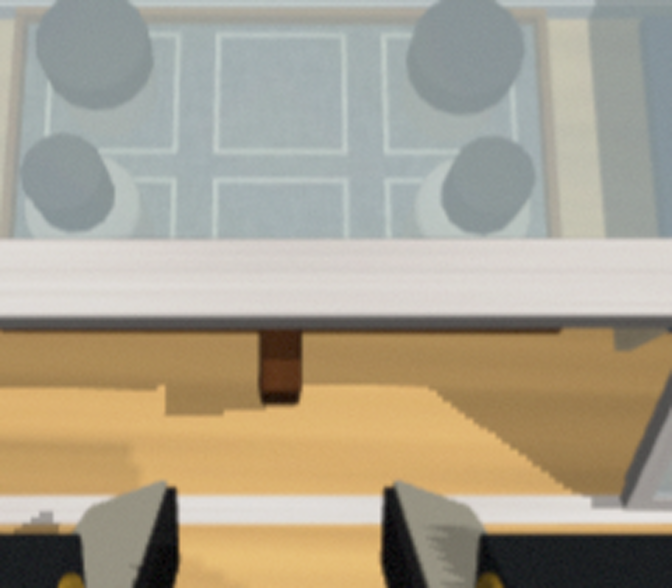

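```bash
python3 -c "
from h import *
np.set_printoptions(precision=1,suppress=True)
f=lambda r,z,c=278:unp('wrist',220+c/2.8,60+r/2.8,z)
def cx(w): return ((w[:2]-[630.7,-48.2])@[np.cos(.028),np.sin(.028)])
for n,r,z in [('railback',239,89),('railfront',318,89),('blkbot',404,11),('sq_far_far',34,6),('sq_far_near',153,6),('sq_near_far',180,6)]: print(n,cx(f(r,z)))
"; python3 mv.py 600 -80 180 3.1416 0 0.033
```

```text
railback 66.51723758892975
railfront 44.709367466385075
blkbot 35.03649683964489
sq_far_far 185.75308787468998
sq_far_near 134.4856385877161
sq_near_far 123.27648485482217
[  0.06 -28.62  -0.06] [ 14.6 160.5 -75.7]
```

Call:
{"api": "send_rows", "payload": {
  "targets": [
    [[0,-7,0,0,10,-30,-0.1],[0,-14,0,5,50,-55,-0.1],[0,-21,0,12,90,-76,-0.1],[0,-28.6,0,15,130,-76,-0.1],[0,-28.6,0,15,160,-76,-0.1]]
  ]
}}

```text
time: 45.37
tool_pos: [600.4, -51.9, 178.6]
tcp_rot: [3.141, -0.001, 0.034]
contact_force: [2.3, 0.3, -0.4]
grip_width: 50.6
```

```bash
python3 mv.py 637 -168 120 3.1416 0 0.033
```

```text
[ 0.01 -0.04  0.04] [ 32.7 117.3  58.6]
```

Call:
{"api": "send_rows", "payload": {
  "targets": [
    [[0,0,0,10,40,10,-0.1],[0,0,0,22,80,30,-0.1],[0,0,0,33,117,45,-0.1],[0,0,0,33,117,58,-0.1],[0,0,0,33,117,58,-0.1]]
  ]
}}

```text
time: 45.78
tool_pos: [635.4, -169.9, 113.3]
tcp_rot: [-3.14, 0.004, 0.028]
contact_force: [-1.2, 0.6, -0.9]
grip_width: 50.5
```

Call:
{"api": "send_rows", "payload": {
  "targets": [
    [[0,0,0,0,0,0,-0.1],[0,0,0,0,0,0,-0.1]]
  ]
}}

```text
time: 45.95
tool_pos: [637.3, -166.6, 119.1]
tcp_rot: [3.141, -0.003, 0.033]
contact_force: [0.4, 0.8, -0.5]
grip_width: 50.2
```

```bash
python3 look.py zb_wrist door_pull:52; python3 mv.py 640 -171 43 3.1416 0 0.033
```

```text
45.95 [ 637.3 -166.6  119.1] [ 3.1 -0.   0. ] 50.180052267547104
door_pull 0.96 [324.5 199.9] [ 647.2 -170.4   52. ]
[ 0.08 -0.29  0.04] [ 1.7  4.6 77.3]
```

View pics/zb_wrist.png

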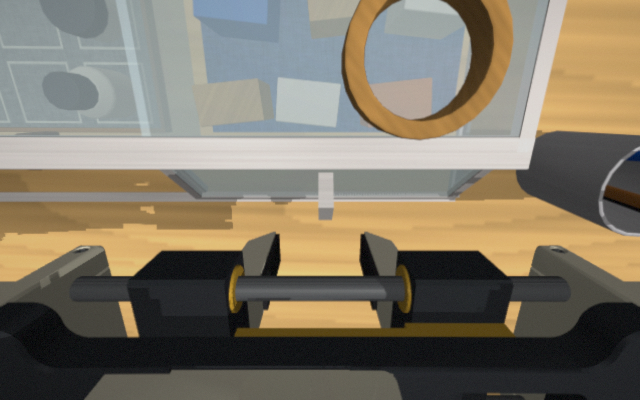

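Call:
{"api": "send_rows", "payload": {
  "targets": [
    [[0,0,0,2.5,4.5,30,-0.1],[0,0,0,2.5,4.5,60,-0.1],[0,0,0,2.5,4.5,77,-0.1],[0,0,0,2.5,4.5,77,1],[0,0,0,2.5,4.5,77,1]]
  ]
}}

```text
time: 46.47
tool_pos: [640.2, -171.2, 42.6]
tcp_rot: [3.141, -0.003, 0.033]
contact_force: [-0.7, -0.6, 0.7]
grip_width: 41.4
```

Call:
{"api": "send_rows", "payload": {
  "targets": [
    [[0,0,0,0,0,0,1],[0,0,0,0,0,0,1],[0,0,0,0,0,0,1],[0,0,0,0,0,0,1],[0,0,0,0,0,0,1]]
  ]
}}

```text
time: 46.88
tool_pos: [640.6, -171.5, 43.3]
tcp_rot: [3.141, -0.005, 0.032]
contact_force: [-0.7, 2.2, 3.4]
grip_width: 11.9
```

Call:
{"api": "send_rows", "payload": {
  "targets": [
    [[0,0,0,0,-4,0,1],[0,0,0,0,-14,0,1],[0,0,0,0,-30,0,1],[0,0,0,0,-50,0,1],[0,0,0,0,-72,0,1]]
  ]
}}

```text
time: 47.3
tool_pos: [638.3, -100.7, 43.3]
tcp_rot: [3.139, -0.006, 0.031]
contact_force: [-0.0, -1.2, 5.7]
grip_width: 11.4
```

Call:
{"api": "send_rows", "payload": {
  "targets": [
    [[0,0,0,0,-24,0,1],[0,0,0,0,-48,0,1],[0,0,0,0,-72,0,1],[0,0,0,0,-94,0,1],[0,0,0,0,-112,0,1]]
  ]
}}

```text
time: 47.72
tool_pos: [634.6, 13.2, 43.2]
tcp_rot: [3.14, -0.005, 0.032]
contact_force: [-2.4, -2.9, 7.4]
grip_width: 11.4
```

Call:
{"api": "send_rows", "payload": {
  "targets": [
    [[0,0,0,0,-16,0,1],[0,0,0,0,-32,0,1],[0,0,0,0,-46,0,1],[0,0,0,0,-56,0,1],[0,0,0,0,-62,0,1]]
  ]
}}

```text
time: 48.13
tool_pos: [632.5, 75.1, 43.2]
tcp_rot: [3.14, -0.005, 0.033]
contact_force: [-1.6, -2.9, 8.1]
grip_width: 11.9
```

Call:
{"api": "send_rows", "payload": {
  "targets": [
    [[0,0,0,0,-2,0,1],[0,0,0,0,-4,0,1],[0,0,0,0,-5,0,1],[0,0,0,0,-6,0,1]]
  ]
}}

```text
time: 48.47
tool_pos: [632.5, 78.3, 43.2]
tcp_rot: [3.138, -0.005, 0.032]
contact_force: [-2.6, -10.5, 8.8]
grip_width: 11.9
```

Call:
{"api": "send_rows", "payload": {
  "targets": [
    [[0,0,0,0,-1,0,1],[0,0,0,0,-1,0,1]]
  ]
}}

```text
time: 48.63
tool_pos: [632.4, 78.3, 43.2]
tcp_rot: [3.137, -0.005, 0.032]
contact_force: [-2.9, -9.8, 9.4]
grip_width: 11.9
```

Call:
{"api": "send_rows", "payload": {
  "targets": [
    [[0,0,0,0,2,0,-0.3],[0,0,0,0,3,0,-0.3],[0,0,0,0,3,0,-0.3],[0,0,0,0,3,0,-0.3],[0,0,0,0,3,0,-0.3]]
  ]
}}

```text
time: 49.05
tool_pos: [631.9, 78.1, 41.5]
tcp_rot: [3.141, -0.003, 0.032]
contact_force: [0.4, -0.4, -0.6]
grip_width: 40.5
```

Call:
{"api": "send_rows", "payload": {
  "targets": [
    [[0,0,0,0,0,-30,-0.3],[0,0,0,0,0,-65,-0.3],[0,0,0,-30,0,-95,-0.3],[0,0,0,-65,0,-110,-0.3],[0,0,0,-105,0,-110,-0.3]]
  ]
}}

```text
time: 49.47
tool_pos: [528.5, 74.6, 155.0]
tcp_rot: [3.141, -0.012, 0.032]
contact_force: [1.1, 0.6, 1.1]
grip_width: 59.3
```

Call:
{"api": "send_rows", "payload": {
  "targets": [
    [[0,0,0,-35,-5,0,-0.3],[0,0,0,-70,-10,0,-0.3],[0,0,0,-90,-15,0,-0.3],[0,0,0,-90,-15,0,-0.3],[0,0,0,-90,-15,0,-0.3]]
  ]
}}

```text
time: 49.88
tool_pos: [436.1, 87.0, 151.6]
tcp_rot: [3.141, -0.005, 0.033]
contact_force: [1.3, -0.7, 0.5]
grip_width: 59.3
```

```bash
python3 look.py zc_wrist door_pull:52; python3 -c "
from h import *
snap('top','zc_top',(85,215,160,460),2.6);snap('scene','zc_scene',(130,350,230,470),2.7)"
```

```text
49.8833 [436.1  87.  151.6] [ 3.1 -0.   0. ] 59.295569791924336
```

View pics/zc_top.png

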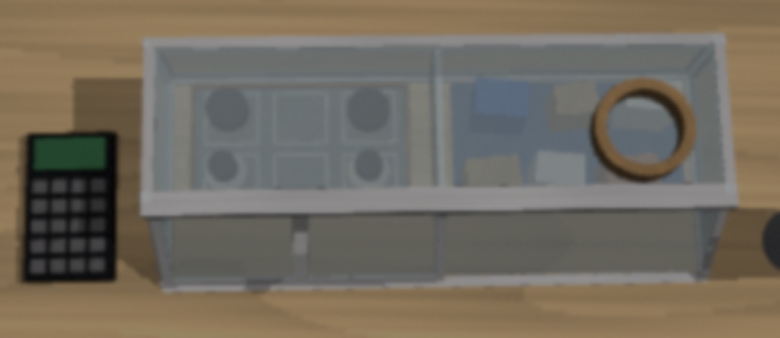

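View pics/zc_scene.png

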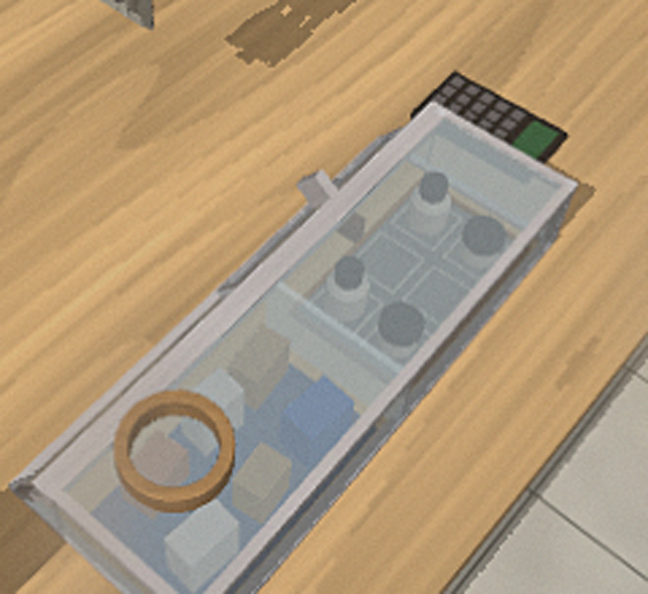

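View pics/zc_wrist.png

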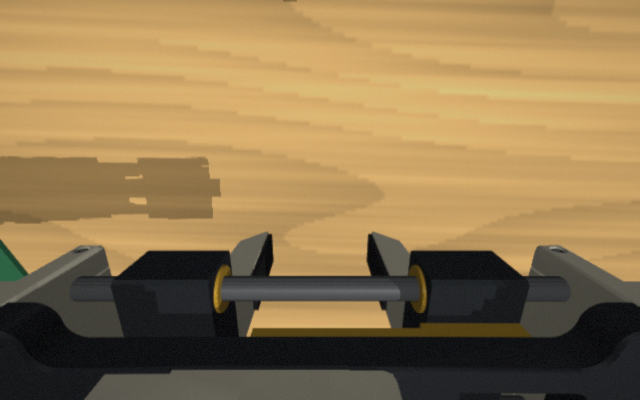

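Call:
{"api": "send_rows", "payload": {
  "targets": [
    [[0,0,0,0,0,0,-0.3],[0,0,0,0,0,0,-0.3],[0,0,0,0,0,0,-0.3],[0,0,0,0,0,0,-0.3],[0,0,0,0,0,0,-0.3]]
  ]
}}

```text
time: 50.5
tool_pos: [436.4, 86.6, 151.0]
tcp_rot: [3.141, -0.003, 0.032]
contact_force: [0.2, -0.2, -0.5]
grip_width: 59.6
```

```bash
python3 -c "
from h import *
a=.028;c=np.array([630.7,-48.2]);Ri=np.array([[np.cos(a),np.sin(a)],[-np.sin(a),np.cos(a)]])
for n in ['top','scene']:
  capture(n)
  for l in ['jar0','bottle0','door_pull']:
    for d in place_of(l,n):
      if d['conf']>.3: print(n,l,round(d['conf'],2),np.round(Ri@(unp(n,d['location'][1],d['location'][0],52 if l[0]=='d' else 6)[:2]-c)))
snap('scene','zd_scene')
"
```

```text
top door_pull 0.63 [-15. 124.]
top door_pull 0.56 [ 12. 132.]
scene door_pull 0.75 [ 11. 120.]
```

View pics/zd_scene.png

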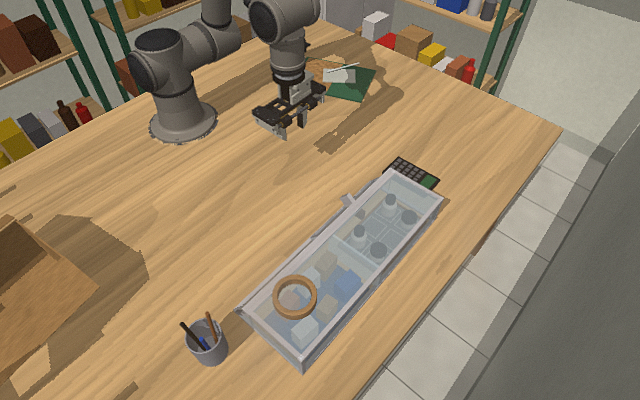

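All four pieces stand upright on the tray inside the case, the door is shut, and nothing else has moved, so I am handing the job in.

```bash
python3 -c "
from plant import *
print(close_job())"
```

```text
the job is handed in; nothing more can be done
None
```

The showcase is restocked, and I handed the job in at about 51 s of the 210 s allowed. Two jars and two bottles were on the counter. The jars stand on the far row's outer squares and the bottles on the near row's outer squares.

I slid the door fully open and drew the tray out onto the counter by its pull block. After placing the four pieces, I pushed the tray back under the rail and slid the door shut.

What the last checks showed:
- **Tray:** The wrist view measures it at about case x 130 mm (home is 126 to 136). My first push took it to about 135.5, at or nearly touching the rear glass, so I gripped the block again and drew it back about 5 mm. The coarser top view read about 131–132 at that deeper point, so the two cameras differed by several mm. The wrist view also placed the rail where it should be, so I went by it.
- **Door:** It met its stop 250 mm from fully open. The networks' readings of the pull (y 120 to 132) are scattered around the shut position, 126.
- **Pieces:** On the counter they measured within a few mm of their square centres. Through the glass, all four look upright and on their squares. The networks did not find any of them behind the glass, so that last check is by eye only.
- **Other things:** The calculator, tape and pen pot look unmoved. I saw no sign of a piece being knocked aside.

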